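Crank the pantry stock lift level with its ledge

TASK

Squeeze the two side tabs of the black clip-on cover on the stock lift, lift the cover off the square shaft and put it down in the metal tray. Fit the crank from the tray fully onto the shaft and wind it clockwise until the lift's platform is level with the fixed ledge next to it, then pull the crank off and lay it flat, knob up, in the tray beside the cover. Leave the tins, jar, boxes and tape where they stand.

Things in the scene. Friction and masses are not known exactly. Their poses are not given: they have to be found in the camera images.
- lift: stock lift, bolted down. Origin on the table below the shaft's foot; z up, +y towards its platform. Grey wedge housing 140 mm wide (y), 120 mm deep (x), 70 mm high in front, 140 mm behind; its sloping top faces the robot (lift's -x) and up, 30 degrees from level. 195 to 445 mm along +y: platform with a case of tins (105 mm above the deck), two columns 272 mm high, and ledge
- shaft_foot (a point): where the shaft's axis leaves the sloping top, 105 mm above the lift's origin. z along the shaft, outwards: it leans 30 degrees from vertical towards the lift's -x. Here y is the lift's y and does not turn. Two steel catches for the cover, 14 mm high, stand 25 to 31 mm away along +y and -y; nothing else here is over 6 mm high
- shaft_tip (a point): middle of the end of the steel square shaft, 46 mm out from shaft_foot, under the cover at the start. z outwards along the shaft; x and y are square to its flats and turn with it. 14 mm square, tapering to 8 mm square over the last 6 mm
- shaft (a joint): turn of the shaft (rad); grows clockwise, seen looking onto the shaft's end; starts between 0.1 and 2.6. Each full turn raises the platform 60 mm. Needs about 0.25 N m to raise; stays where it is left
- deck (a point): middle of the platform's flat top, the deck under the case of tins; rises straight up as the shaft turns clockwise; starts 45 to 70 mm below the ledge
- ledge (a point): middle of the top face of the fixed steel ledge (150 x 60 mm) beyond the platform; level means deck and ledge tops at the same height
- cover_center (a point): centre, half-way up, of the black plastic clip-on cover: an upside-down box, 60 mm (its x) x 54 mm (its y) x 58 mm high, 150 g, its open rim 29 mm below this point, at the start on the sloping top. z points out of its closed top (at the start along the shaft), y across the tabs. Unhooked, it comes off straight along the shaft (60 mm to clear it)
- cover_tabs (a point): midway between the middles of the cover's two grey ribbed tabs, 12 mm above cover_center; same axes. The tabs stand out 5.5 mm from its +y and -y sides, 65 mm over both, each 26 mm wide and 22 mm high. Squeezed flush with the sides (5.5 mm each, about 6 N) and kept so, they unhook the cover's foot from the catches; the cover is carried by them
- crank_hub (a point): centre, half-way up, of the crank's hub: steel block 30 x 30 x 60 mm high with a 15.6 mm square socket, 34 mm deep, in its underside. z away from the socket's mouth, x along the arm to the knob. Arm 18 mm wide, from 10 to 0 mm below this point. Crank 108 mm long, about 320 g; starts lying in the tray, mouth down, knob up. Pinch the hub above the arm, across the arm
- crank_roof (a point): closed end of the crank's socket, on the hub's axis 4 mm above crank_hub, same axes; it meets shaft_tip when the crank is fully on (the hub's underside is then 12 mm off the sloping top)
- crank_knob (a point): middle of the crank's knob: black cylinder, 26 mm in diameter, 44 mm long, parallel to the hub's axis, free to spin on its axle. 80 mm along x and 23 mm along z from crank_hub, same axes. A foot under it, 18 mm in diameter, reaches down level with the hub's underside
- tray: fixed shallow metal tray, 260 mm (its x) x 180 mm (its y), walls 4 mm thick and 18 mm high; origin under its middle, floor 4 mm above it. The crank starts in its -x half, arm within about 0.2 rad of the tray's y, knob to +y; the +x half is empty
- tin_a: tall tin, 74 mm in diameter, 110 mm high, origin under its middle; leave alone
- tin_b: another tall tin, 74 mm in diameter, 110 mm high, origin under its middle; leave alone
- jar: glass jar, 80 mm in diameter, 120 mm high, origin under its middle; leave alone
- flat_tin: flat tin, 86 mm in diameter, 36 mm high, origin under its middle, in front of the lift; leave alone
- pasta_box: carton lying flat, 90 x 180 x 40 mm, origin under its middle; leave alone
- tape_roll: roll of packing tape lying flat, 100 mm in diameter, 48 mm high, origin under its middle; leave alone
There are look-alikes about, which are no part of the job. There is more than one size of the part that bears cover_center; the job needs the larger. What is shaped like the part that bears crank_hub but brown is not meant.

How it is judged:
By the outcome, as a careful person would: the job done as asked, in the order asked, and still so for the second after the job is handed in, with the robot touching nothing.
It also fails if it takes over 72 s, if anything falls off the work surface, if the arm or the gripper's body presses on something with over 40 N, if the wrist force passes 120 N, or if a joint passes its speed limit or range.

ROBOT

A 7-joint arm with a two-finger parallel gripper is mounted at the origin on the work surface. World frame = base frame: x ahead of the robot, y to its left, z up, the work surface at z = 0. Lengths are in m, angles in rad, forces in N, time in s.
With the tool pointing down it reaches from about 0.425 to 0.925 m from the base axis. Payload 6.8 kg.
Tool frame: the origin (TCP) lies at the very end of the fingers, on their centre line; the grasp point (between the pads) lies 19 mm behind it; z points along the fingers, x is the direction in which the jaws open and shut, and the axes are right-handed (so a half turn about z gives the same grasp; the last joint's range is limited). The gripper opens to 85 mm and grips with 20 to 120 N. Pads are 22 mm wide; open, the fingers measure 114 mm over their backs; the gripper's body (76 mm by 85 mm) begins 54 mm behind the grasp point. The pads swing forward as they close: fully open they stand 13 mm farther back than shut.
Start: joints at [-1.379, 0.477, 0.022, 1.555, -0.011, 1.109, -0.083], TCP at [0.199, 0.645, 0.231] pointing down, gripper open.
Joint ranges: [-2.96, 2.96], [-0.34, 2.1], [-1.41, 1.46], [0.24, 2.44], [-1.37, 4.51], [0.17, 1.92], [-2.96, 2.96]. Speed limits (rad/s): [2.39, 2.39, 3.14, 3.14, 3.14, 3.14, 3.14].

INTERFACE

Orientations are given as a rotation vector (axis times angle).
In Python, from bench import r, grab_frame gives the robot as it stands. The module is installed in compiled form; this text tells all that it offers.
- The arm moves only by the tool send_rows, never from a script. Its argument "series" is a list of rows, each a list of 2 entries, a list of its own where there are three numbers: the shift along the tool's x, y, z in m, then the turn, a rotation vector about the tool's x, y, z in units of 5 degrees (1.0 is 5 degrees). A call has 1 to 20 rows; each row shifts and turns the commanded pose from where the row before left it, along the tool's axes as they then stand; what a row does not reach is not made up. A row lasts 1/8 s, in which the tool goes at most 62.5 mm and 10.7 degrees, less where a joint would pass 70% of its speed; a pose out of reach is approached as far as the arm can. A call is refused whole if a number of a shift passes 0.0625 or a number of a turn 1, either way. A call with a gripper value outside its range is refused whole. "fingers" is the closure in counts, from 0 (fully open) to 255 (shut), set as the call begins (left out, the last holds). The fingers move at their own pace and stop on an object; "grip_force" is the grip in N (left out, the last holds). Time passes only in rows, so rows that do not move let the fingers close. It gives the time, the measured TCP pose, the force and the opening at its end, in the units of the state.
- r.get_obs(): the state, without advancing time (a new reading comes with each control period).
- grab_frame(name): name is "side" or "top" or "wrist"; returns a dict with "frame" (400x640x3 uint8, red, green, blue), "fx", "fy", "cx", "cy" (pixels), "origin" and "rotation" of the camera in the world; the wrist camera has in their place "T_tool_cam" (4x4, takes a point from camera to tool coordinates, whose origin is the TCP and whose axes are the tool frame's). Camera axes: x right, y down, z forward; pixel columns grow to the right and rows downward; lengths in m; the calibration is good to about 2 mm. A picture is of the moment at which its call begins: read the wrist's pose just before it. There is no depth.
- r.hand_in(): hands the job in, once; it reports no verdict.
The state is a dict: "clock": time; "joints": joint angles; "qvel": joint speeds; "tau": joint torques, N m; "tcp_pos": TCP position; "orientation": TCP orientation; "contact_force": force on the tool from outside, world axes, zero at the start; "moment": the same for the moment, N m; "grip_width": finger opening in m.
Only numpy, scipy, OpenCV 4.12 (cv2) and the standard library are available. Lean on these libraries where they do the work, as an engineer would, in place of code of your own. Each camera call takes 0.05 s, during which the arm holds its last target.

## Working session

There is one attempt and no reset: what is moved stays moved. The work goes in short steps, Python scripts to look and compute and a tool call to move; the robot and the scene stay as the last step left them, time stands still between calls to the robot, and variables do not carry over. Pictures are saved under pics/ and viewed, and the job is handed in when it is done.

Besides the shell and the picture viewer there is one more tool, called after "Request:" as name(argument=value, ...) on one line, values as JSON. send_rows: Moves the arm, as the interface text tells. Its arguments: {"type":"object","properties":{"series":{"type":"array"},"fingers":{"type":"number"},"grip_force":{"type":"number"}},"required":["series"]}

```bash
ls; mkdir -p pics
python3 - <<'E'
from bench import r, grab_frame
import cv2,numpy as np,pickle
o=r.get_obs()
for k,v in o.items(): print(k,v)
for n in ['side','top','wrist']:
    f=grab_frame(n); cv2.imwrite(f'pics/{n}0.png',f['frame'][:,:,::-1]); 
    pickle.dump(f,open(f'{n}0.pkl','wb'))
    print(n,{k:v for k,v in f.items() if k!='frame'})
E
```

```text
pics
clock 0.0
joints [-1.37909578  0.47778134  0.02232465  1.55649466 -0.01148032  1.10927859
 -0.08311712]
qvel [ 0.0006669  -0.00137038 -0.00010884  0.00241526 -0.00170071 -0.00010105
 -0.00078253]
tau [-2.90030493e-05 -5.96440887e+01  1.60760846e+00 -2.81201738e+01
  1.23654550e-02  9.21965257e-03 -1.75459758e-05]
tcp_pos [0.19918029 0.64430719 0.23031976]
orientation [ 2.52728577e+00  1.86409959e+00 -2.17297643e-03]
contact_force [ 1.02066465 -0.04658148  0.70505955]
moment [-0.05602917  0.01505857 -0.01885121]
grip_width 0.08551141850794575
side {'fx': 362.13202463965433, 'fy': 362.13202463965433, 'cx': 323.96168728572525, 'cy': 196.59422630585112, 'origin': array([ 0.05656368, -0.55340605,  0.90399708]), 'rotation': array([-2.23534033,  0.83159914, -0.32158916])}
top {'fx': 480.91161114489165, 'fy': 480.91161114489165, 'cx': 323.85741878110593, 'cy': 193.40983621197378, 'origin': array([0.32466006, 0.0505524 , 1.58956096]), 'rotation': array([-2.14623066,  2.14465335, -0.16920032])}
wrist {'fx': 304.300764538029, 'fy': 304.300764538029, 'cx': 317.12551148377116, 'cy': 202.7813712169423, 'T_tool_cam': array([[ 9.99999440e-01, -1.85814696e-04,  1.04226270e-03,
         6.02131895e-04],
       [-1.60018542e-04,  9.46638691e-01,  3.22296702e-01,
        -8.33953688e-02],
       [-1.04653367e-03, -3.22296688e-01,  9.46638130e-01,
        -1.42665650e-01],
       [ 0.00000000e+00,  0.00000000e+00,  0.00000000e+00,
         1.00000000e+00]])}
```

View pics/top0.png

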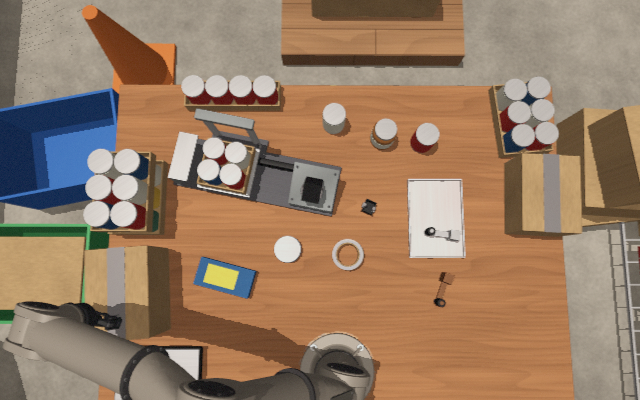

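View pics/side0.png

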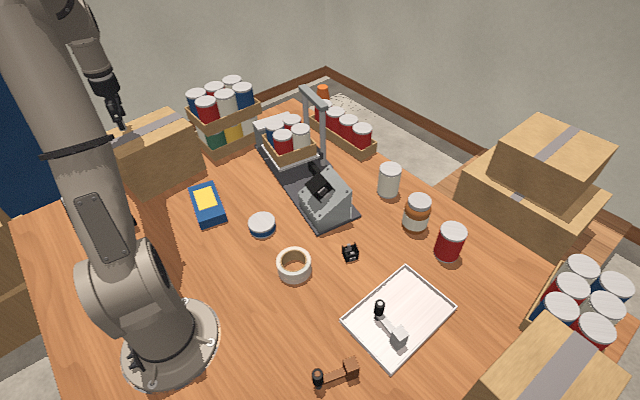

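View pics/wrist0.png

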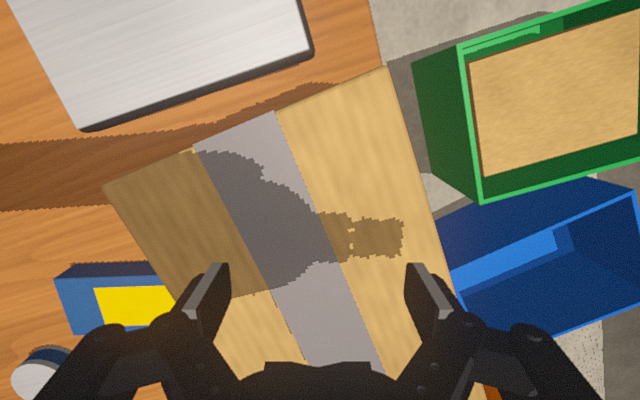

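```bash
cat > h.py <<'E'
import numpy as np,cv2,pickle
from scipy.spatial.transform import Rotation as R
from scipy.optimize import least_squares
def load(n): return pickle.load(open(n+'.pkl','rb'))
def snap(n,tag):
    from bench import r,grab_frame
    o=r.get_obs(); f=grab_frame(n)
    if n=='wrist':
        T=np.eye(4);T[:3,:3]=R.from_rotvec(o['orientation']).as_matrix();T[:3,3]=o['tcp_pos']
        W=T@f['T_tool_cam']; f['origin']=W[:3,3]; f['rotation']=R.from_matrix(W[:3,:3]).as_rotvec()
    pickle.dump(f,open(tag+'.pkl','wb')); cv2.imwrite(f'pics/{tag}.png',f['frame'][:,:,::-1]); return f
def rot(f): return R.from_rotvec(np.asarray(f['rotation'])).as_matrix()
def proj(f,P):
    p=(np.atleast_2d(P)-f['origin'])@rot(f)
    return np.c_[f['fx']*p[:,0]/p[:,2]+f['cx'],f['fy']*p[:,1]/p[:,2]+f['cy']]
def ray(f,uv):
    d=rot(f)@np.array([(uv[0]-f['cx'])/f['fx'],(uv[1]-f['cy'])/f['fy'],1]); return np.asarray(f['origin']),d
def onz(f,uv,z):
    o,d=ray(f,uv); return o+d*(z-o[2])/d[2]
def tri(fs,uvs):
    A=np.zeros((3,3));b=np.zeros(3)
    for f,uv in zip(fs,uvs):
        o,d=ray(f,uv);d=d/np.linalg.norm(d);M=np.eye(3)-np.outer(d,d);A+=M;b+=M@o
    return np.linalg.solve(A,b)
def crop(f,x0,y0,w,h,s,out):
    c=cv2.resize(f['frame'][y0:y0+h,x0:x0+w],None,fx=s,fy=s,interpolation=cv2.INTER_CUBIC)
    c=np.ascontiguousarray(c[:,:,::-1])
    for i in range(0,w,10):
        cv2.putText(c,str(x0+i),(i*s,8),0,.3,(0,255,255),1); cv2.line(c,(i*s,9),(i*s,14),(0,255,255),1)
    for j in range(0,h,10):
        cv2.putText(c,str(y0+j),(0,j*s+4),0,.3,(0,255,255),1); cv2.line(c,(20,j*s),(25,j*s),(0,255,255),1)
    cv2.imwrite(f'pics/{out}.png',c)
E
python3 - <<'E'
from h import *
t=load('top0');s=load('side0')
crop(t,165,100,185,120,4,'c1'); crop(t,400,170,70,95,6,'c2'); crop(s,245,75,125,165,3,'c3'); crop(s,335,260,130,115,5,'c4')
print(onz(t,(348,254),.048),onz(s,(294,265),.024))
E
```

```text
[ 0.36492102 -0.03558637  0.048     ] [ 0.36610446 -0.03598212  0.024     ]
```

View pics/c1.png

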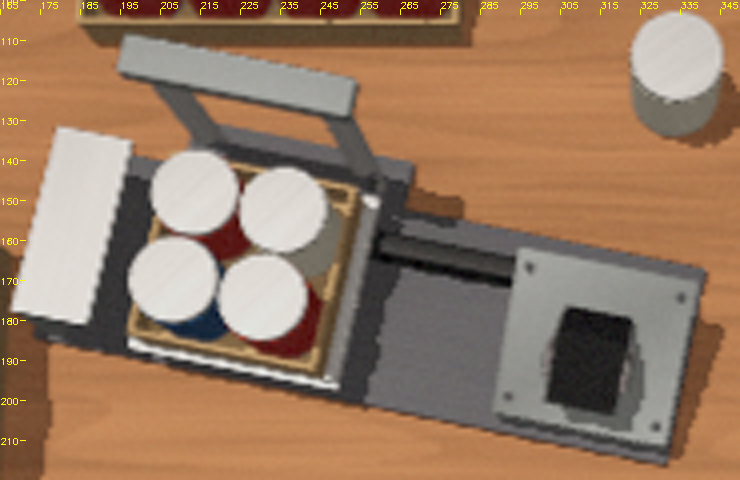

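View pics/c2.png

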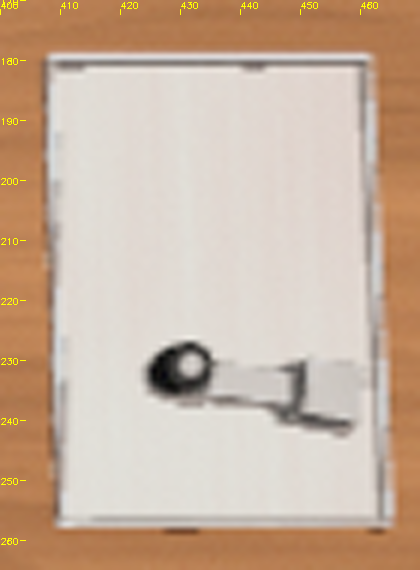

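View pics/c3.png

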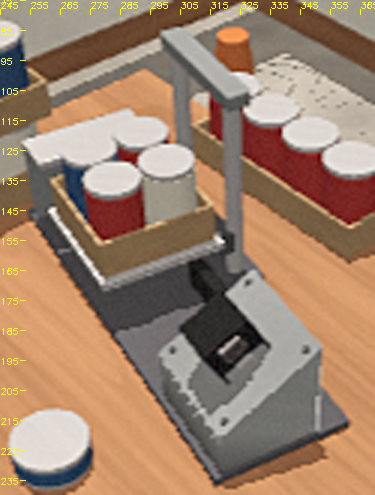

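View pics/c4.png

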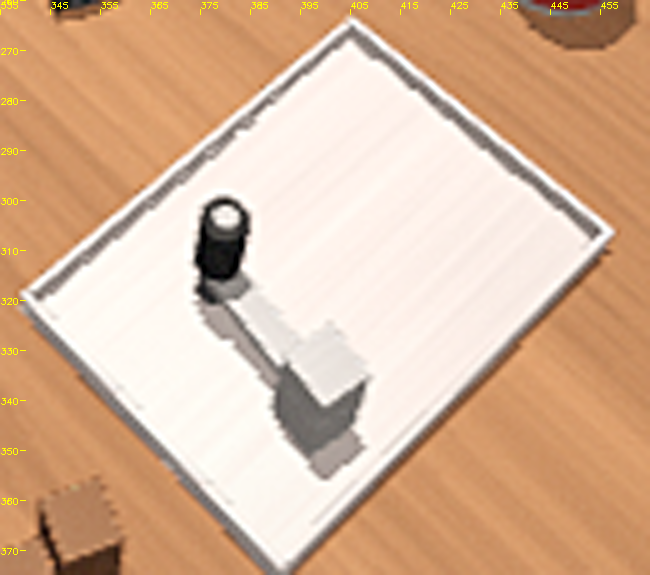

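Run:
```python
from h import *
t=load('top0');s=load('side0')
def pose(q):
    return R.from_euler('z',q[2]).as_matrix(),np.array([q[0],q[1],0])
def fit(pts,ut,us,q0,z0=False):
    pts=np.array(pts,float)
    def f(q):
        M,p=pose(q);P=pts@M.T+p
        return np.r_[(proj(t,P)-ut).ravel(),(proj(s,P)-us).ravel()]
    r=least_squares(f,q0,loss='soft_l1'); print(r.x,np.round(f(r.x).reshape(-1,2),1).tolist()); return r.x
fit([[.06,.07,.14],[.06,-.07,.14],[-.06,-.07,.07],[-.06,.07,.07]],
 np.array([[294.5,162],[340.5,170.5],[331.75,211.2],[288.7,203.8]]),
 np.array([[325,165],[352.3,191],[316.7,220],[298.3,192.3]]),[.55,.05,-.15])
fit([[.13,.09,.018],[.13,-.09,.018],[-.13,-.09,.018],[-.13,.09,.018]],
 np.array([[407.8,179.5],[462,179.2],[465.3,257.5],[409.5,257.5]]),
 np.array([[405,264.4],[457.6,306.4],[391.6,374.6],[339.4,319]]),[.45,-.3,0])
```

```text
[ 0.57115457  0.07382673 -0.18976488] [[0.3, 0.1], [-1.0, 0.1], [-0.0, 0.1], [-0.1, -0.8], [3.3, -0.3], [-0.7, -0.3], [0.7, 1.2], [-1.5, 0.9]]
[ 0.48489697 -0.32934231  0.0025508 ] [[0.3, -0.9], [0.1, -0.7], [0.5, -0.2], [0.9, -0.0], [-0.2, -1.2], [-0.0, 0.1], [-0.8, 0.3], [-1.1, 0.1]]
```

Run:
```python
from h import *
t=load('top0');s=load('side0')
print('knob',onz(t,(431.7,230.3),.079),onz(s,(380,303.2),.079))
c=[onz(s,p,.064) for p in [(400.4,324.4),(409,335),(399.4,341),(392,332.4)]]
print(np.array(c),np.mean(c,0)); print('top hub',onz(t,(400+331/6,170+388/6),.064))
from bench import r
o=r.get_obs(); print(R.from_rotvec(o['orientation']).as_matrix())
L=R.from_euler('z',-.19).as_matrix(); foot=np.array([.571,.0738,.105]); ax=L@[-.5,0,.866]
print('foot',foot,'ax',ax,'tabs',foot+.041*ax, 'ptop px',proj(t,foot+.058*ax),proj(s,foot+.058*ax))
f=lambda a:proj(t,np.array(a))
```

```text
knob [ 0.43820191 -0.29771043  0.079     ] [ 0.43981351 -0.29797719  0.079     ]
[[ 0.44315826 -0.36388058  0.064     ]
 [ 0.43861725 -0.39443219  0.064     ]
 [ 0.41068897 -0.38917521  0.064     ]
 [ 0.41307353 -0.36402783  0.064     ]] [ 0.4263845  -0.37787895  0.064     ]
top hub [ 0.42553085 -0.37525994  0.064     ]
[[ 2.95318559e-01  9.55398795e-01 -3.02135113e-04]
 [ 9.55397829e-01 -2.95318692e-01 -1.36314094e-03]
 [-1.39156936e-03  1.13901587e-04 -9.99999025e-01]]
foot [0.571  0.0738 0.105 ] ax [-0.49100212  0.09442945  0.866     ] tabs [0.55086891 0.07767161 0.140506  ] ptop px [[311.48099066 193.72367112]] [[314.35253466 183.57703124]]
```

```bash
cat >> h.py <<'E'
from scipy.linalg import logm,expm,fractional_matrix_power
FOOT=np.array([.571,.0738,.105]); LM=R.from_euler('z',-.19).as_matrix(); AX=LM@np.array([-.5,0,np.sqrt(.75)])
def cur():
    from bench import r
    o=r.get_obs();T=np.eye(4);T[:3,:3]=R.from_rotvec(o['orientation']).as_matrix();T[:3,3]=o['tcp_pos'];return T,o
def mk(p,z,x):
    z=np.array(z)/np.linalg.norm(z);x=np.array(x)-z*np.dot(x,z);x=x/np.linalg.norm(x)
    T=np.eye(4);T[:3,:3]=np.c_[x,np.cross(z,x),z];T[:3,3]=p;return T
def plan(T0,T1,vmax=.05,n=None):
    D=np.linalg.inv(T0)@T1; w=R.from_matrix(D[:3,:3]).as_rotvec()
    if n is None: n=int(max(np.ceil(np.linalg.norm(D[:3,3])/vmax),np.ceil(np.abs(np.rad2deg(w)).max()/5-.02),1))
    d=np.real(expm(np.real(logm(D))/n)); ww=np.rad2deg(R.from_matrix(d[:3,:3]).as_rotvec())/5
    row=(np.round(d[:3,3],4).tolist(),np.round(ww,3).tolist())
    d2=np.eye(4);d2[:3,:3]=R.from_rotvec(np.deg2rad(5*np.array(row[1]))).as_matrix();d2[:3,3]=row[0]
    T=T0.copy()
    for i in range(n): T=T@d2
    print(n,'x',row,'end err mm',np.round((T[:3,3]-T1[:3,3])*1e3,1)); return T
E
python3 - <<'E'
from h import *
T,o=cur()
A=T.copy();A[:3,3]=[.42,.2,.30]; plan(T,A)
B=mk(FOOT+.17*AX,-AX,LM[:,1]); plan(A,B); print(B[:3,3])
E
```

```text
11 x ([-0.0327, 0.0311, -0.0063], [-0.0, 0.0, 0.0]) end err mm [-0.1 -0.1  0.4]
6 x ([-0.015, 0.0136, 0.0112], [-0.999, 0.057, -0.204]) end err mm [0.1 0.  0. ]
[0.48752964 0.08985301 0.25222432]
```

Request:
send_rows(series=[[[-0.0327,0.0311,-0.0063],[0,0,0]],[[-0.0327,0.0311,-0.0063],[0,0,0]],[[-0.0327,0.0311,-0.0063],[0,0,0]],[[-0.0327,0.0311,-0.0063],[0,0,0]],[[-0.0327,0.0311,-0.0063],[0,0,0]],[[-0.0327,0.0311,-0.0063],[0,0,0]],[[-0.0327,0.0311,-0.0063],[0,0,0]],[[-0.0327,0.0311,-0.0063],[0,0,0]],[[-0.0327,0.0311,-0.0063],[0,0,0]],[[-0.0327,0.0311,-0.0063],[0,0,0]],[[-0.0327,0.0311,-0.0063],[0,0,0]],[[-0.015,0.0136,0.0112],[-1,0.06,-0.2]],[[-0.015,0.0136,0.0112],[-1,0.06,-0.2]],[[-0.015,0.0136,0.0112],[-1,0.06,-0.2]],[[-0.015,0.0136,0.0112],[-1,0.06,-0.2]],[[-0.015,0.0136,0.0112],[-1,0.06,-0.2]],[[-0.015,0.0136,0.0112],[-1,0.06,-0.2]],[[0,0,0],[0,0,0]]], fingers=0, grip_force=30)

```text
clock: 2.4
tcp_pos: [0.4861, 0.0887, 0.2514]
orientation: [2.087, 1.717, 0.46]
contact_force: [-0.7, -0.3, 0.1]
grip_width: 0.0851
```

Run:
```python
from h import *
T,o=cur(); print(T[:3],o['joints'],o['clock'])
f=snap('wrist','w1')
for h in [.058,]:
    P=[FOOT+LM@[0,0,0]+h*AX+ sx*.03*np.cross(LM[:,1],AX)+sy*.027*LM[:,1] for sx in(-1,1) for sy in(-1,1)]
    print(proj(f,P))
print('foot',proj(f,FOOT)); print('corner', proj(f,[np.r_[.571,.0738,0]+LM@np.array(c) for c in [[.06,.07,.14],[.06,-.07,.14],[-.06,-.07,.07],[-.06,.07,.07]]]))
```

```text
[[ 0.19198886  0.85068284  0.4893659   0.4861097 ]
 [ 0.98139621 -0.16709108 -0.09456243  0.0886633 ]
 [ 0.00132604  0.49841677 -0.86693654  0.25143411]] [-0.79102595 -0.07241114  0.24993481  2.30754306  0.66213182  0.60328172
  0.34259519] 2.4
[[285.99844788 167.43398121]
 [349.49364687 167.1870991 ]
 [288.40368277 232.07563781]
 [347.50489671 231.85446681]]
foot [[317.69725048 183.63019731]]
corner [[379.58653897 242.68323182]
 [256.22119567 243.14184589]
 [246.8014601  115.98340966]
 [388.16176941 115.41730204]]
```

View pics/w1.png

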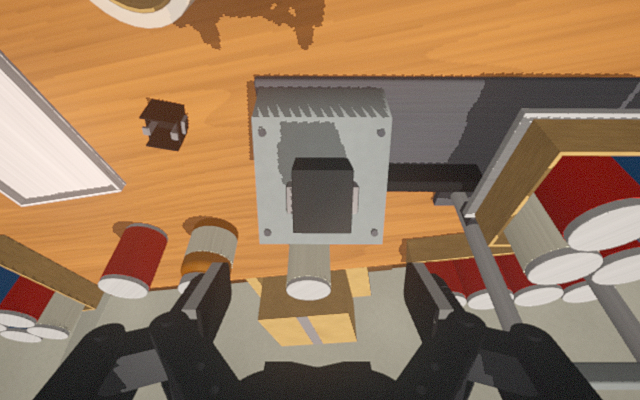

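Run:
```python
from h import *
f=load('w1'); crop(f,240,70,160,180,4,'c5')
```

```text
(no output)
```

View pics/c5.png

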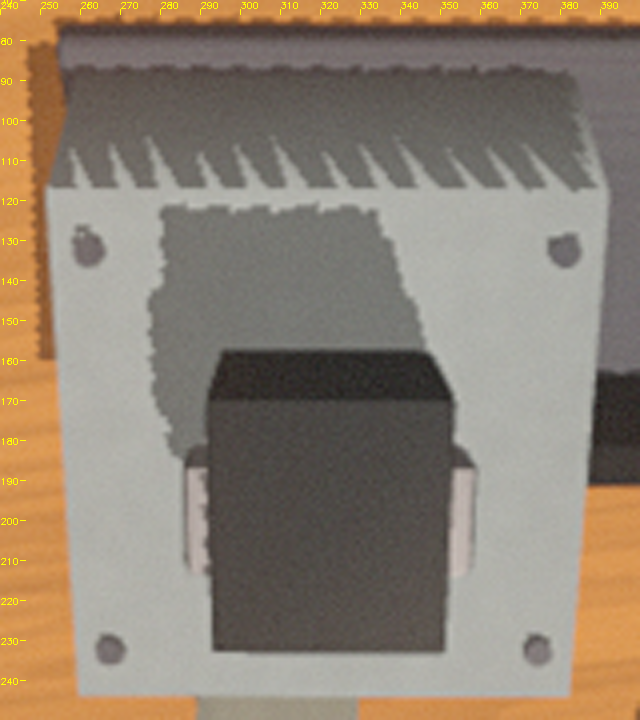

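```bash
sed -i 's/^FOOT=.*/LM=R.from_euler("z",-.198).as_matrix(); AX=LM@np.array([-.5,0,np.sqrt(.75)]); FOOT=np.array([.571,.0738,.105])+.0037*LM[:,1]+.0014*np.array([.85,-.167,.498])/' h.py
python3 - <<'E'
from h import *
T,o=cur(); print(FOOT)
B=mk(FOOT+.02*AX,-AX,LM[:,1]); plan(T,B,.03)
E
```

```text
[0.57291782 0.07719391 0.1056972 ]
6 x ([0.0007, 0.0003, 0.0251], [-0.003, -0.01, 0.006]) end err mm [-0.1  0.2 -0.2]
```

Request:
send_rows(series=[[[0.0035,0.0018,0.025],[0,0,0.04]],[[0.0007,0,0.025],[0,-0.06,0]],[[0,0,0.025],[0,0,0]],[[0,0,0.025],[0,0,0]],[[0,0,0.025],[0,0,0]],[[0,0,0.0255],[0,0,0]],[[0,0,0],[0,0,0]]])

```text
clock: 3.32
tcp_pos: [0.5645, 0.0799, 0.1226]
orientation: [2.087, 1.712, 0.456]
contact_force: [0.5, 0.5, 0.4]
grip_width: 0.0856
```

Run:
```python
from h import *
T,o=cur(); B=mk(FOOT+.02*AX,-AX,LM[:,1]); plan(T,B,n=1); print(o['joints'],o['contact_force'])
f=snap('wrist','w2')
```

```text
1 x ([-0.001, -0.0009, -0.001], [0.001, 0.017, 0.017]) end err mm [-0.  0. -0.]
[-0.76244513  0.32030494  0.40088855  2.29432463  0.98036507  0.20116558
  0.03276904] [0.54177873 0.52551245 0.38317344]
```

View pics/w2.png

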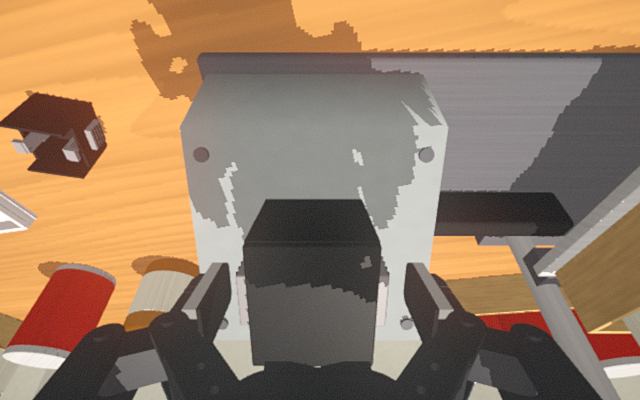

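Request:
send_rows(series=[[[-0.0016,0,0],[0,0,0]],[[0,0,0],[0,0,0]]])

```text
clock: 3.62
tcp_pos: [0.5636, 0.0781, 0.1243]
orientation: [2.088, 1.711, 0.462]
contact_force: [-0.2, 0.2, -0.1]
grip_width: 0.0854
```

Request:
send_rows(series=[[[0,0,0],[0,0,0]],[[0,0,0],[0,0,0]],[[0,0,0],[0,0,0]],[[0,0,0],[0,0,0]],[[0,0,0],[0,0,0]],[[0,0,0],[0,0,0]],[[0,0,0],[0,0,0]]], fingers=255, grip_force=40)

```text
clock: 4.5
tcp_pos: [0.5635, 0.078, 0.1239]
orientation: [2.088, 1.711, 0.461]
contact_force: [-5.7, -0.2, 10.1]
grip_width: 0.0538
```

Run:
```python
from h import *
T,o=cur(); B=mk(FOOT+.02*AX,-AX,LM[:,1]); plan(T,B,n=1); print(o['grip_width'],o['contact_force'],o['moment'],LM.T@(T[:3,3]-FOOT))
f=snap('wrist','w3')
```

```text
1 x ([0.0011, -0.001, 0.0005], [0.015, -0.013, -0.001]) end err mm [-0.  0. -0.]
0.05375714777932444 [-5.66457582 -0.20558965 10.0615733 ] [-0.04923873  0.62351814 -0.0834688 ] [-0.00942387 -0.00108735  0.01823882]
```

View pics/w3.png

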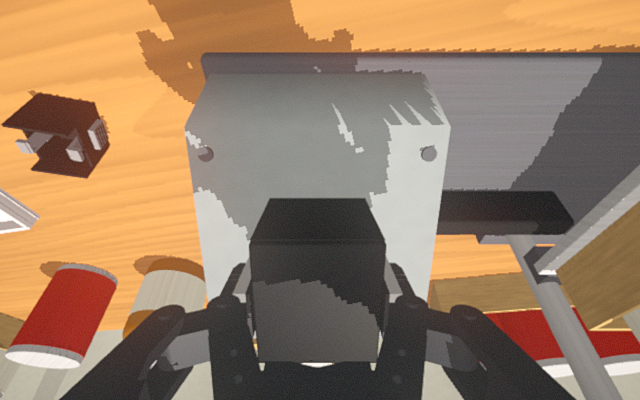

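Request:
send_rows(series=[[[0,0,-0.003],[0,0,0]],[[0,0,-0.007],[0,0,0]],[[0,0,-0.012],[0,0,0]],[[0,0,-0.02],[0,0,0]],[[0,0,-0.02],[0,0,0]],[[0,0,-0.02],[0,0,0]],[[0,0,-0.02],[0,0,0]],[[0,0,0],[0,0,0]]])

```text
clock: 5.55
tcp_pos: [0.5133, 0.0884, 0.2132]
orientation: [2.088, 1.711, 0.464]
contact_force: [0.6, 0.3, -2.6]
grip_width: 0.0535
```

Run:
```python
from h import *
T,o=cur(); print(o['grip_width'],o['contact_force'],o['moment'],(T[:3,3]-FOOT)@AX,o['joints'])
f=snap('wrist','w4'); f=snap('top','t4')
```

```text
0.05346848023906952 [ 0.55535375  0.28009476 -2.64753953] [ 0.08772715  0.65373062 -0.00823707] 0.1233949735702182 [-0.73158533  0.04620604  0.24520758  2.30752162  0.73009259  0.47534057
  0.27906707]
```

View pics/w4.png

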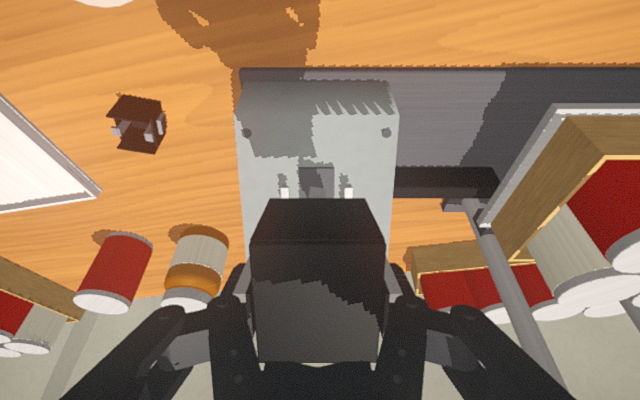

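Run:
```python
from h import *
T,o=cur()
B=mk([.555,-.332,.13],[0,0,-1],[0,1,0]); E=plan(T,B,.04)
C=B.copy();C[2,3]=.025; plan(E,C,.02)
M=np.linalg.inv(T)@B
d=expm(np.real(logm(M))/2); print((T@np.real(d))[:3,3])
```

```text
11 x ([-0.0375, 0.0054, 0.0097], [0.545, 0.053, -0.201]) end err mm [-0.7 -0.3  0.3]
6 x ([0.0, 0.0001, 0.0176], [-0.001, -0.0, -0.0]) end err mm [-0.2 -0.3 -0.3]
[ 0.52930108 -0.12362614  0.17625698]
```

Request:
send_rows(series=[[[-0.0375,0.0054,0.0097],[0.545,0.053,-0.2]],[[-0.0375,0.0054,0.0097],[0.545,0.053,-0.2]],[[-0.0375,0.0054,0.0097],[0.545,0.053,-0.2]],[[-0.0375,0.0054,0.0097],[0.545,0.053,-0.2]],[[-0.0375,0.0054,0.0097],[0.545,0.053,-0.2]],[[-0.0375,0.0054,0.0097],[0.545,0.053,-0.2]],[[-0.0375,0.0054,0.0097],[0.545,0.053,-0.2]],[[-0.0375,0.0054,0.0097],[0.545,0.053,-0.2]],[[-0.0375,0.0054,0.0097],[0.545,0.053,-0.2]],[[-0.0375,0.0054,0.0097],[0.545,0.053,-0.2]],[[-0.0375,0.0054,0.0097],[0.545,0.053,-0.2]],[[0,0,0],[0,0,0]]])

```text
clock: 7.15
tcp_pos: [0.5518, -0.3294, 0.1298]
orientation: [2.228, 2.208, -0.002]
contact_force: [-0.4, 0.8, -1.9]
grip_width: 0.0536
```

Run:
```python
from h import *
T,o=cur(); print(T[:3],o['grip_width'],o['joints'],o['clock'])
C=mk([.555,-.332,.025],[0,0,-1],[0,1,0]);plan(T,C,.018)
f=snap('wrist','w5')
```

```text
[[ 0.00889598  0.99995675  0.00271306  0.55177996]
 [ 0.99995098 -0.00888406 -0.00437196 -0.32938874]
 [-0.00434767  0.00275182 -0.99998676  0.1298064 ]] 0.053590328199251636 [ 0.19495829  0.54576329  0.33877729  1.74762434 -0.22204481  0.88152573
  2.19123387] 7.15
6 x ([-0.0004, 0.0005, 0.0175], [0.005, 0.008, -0.017]) end err mm [-0.1 -0.1 -0.2]
```

View pics/w5.png

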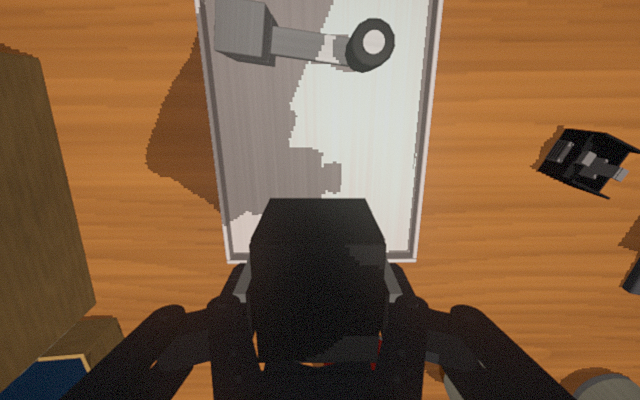

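Request:
send_rows(series=[[[-0.002,0.003,0.02],[0,0,0]],[[0,0,0.02],[0,0,0]],[[0,0,0.02],[0,0,0]],[[0,0,0.02],[0,0,0]],[[0,0,0.015],[0,0,0]],[[0,0,0.006],[0,0,0]],[[0,0,0.003],[0,0,0]],[[0,0,0],[0,0,0]]])

```text
clock: 8.2
tcp_pos: [0.5568, -0.3279, 0.0286]
orientation: [2.222, 2.211, 0.005]
contact_force: [-0.4, -0.8, -1.5]
grip_width: 0.0535
```

Request:
send_rows(series=[[[0,0,0.003],[0,0,0]],[[0,0,0.001],[0,0,0]],[[0,0,0.001],[0,0,0]],[[0,0,0],[0,0,0]]])

```text
clock: 8.7
tcp_pos: [0.5574, -0.3282, 0.0258]
orientation: [2.222, 2.211, 0.007]
contact_force: [-4.2, 2.6, 15.2]
grip_width: 0.0537
```

Request:
send_rows(series=[[[0,0,-0.001],[0,0,0]],[[0,0,0],[0,0,0]]])

```text
clock: 8.95
tcp_pos: [0.5573, -0.3282, 0.0259]
orientation: [2.221, 2.21, 0.006]
contact_force: [-0.9, 1.1, 8.5]
grip_width: 0.0534
```

Request:
send_rows(series=[[[0,0,0],[0,0,0]],[[0,0,0],[0,0,0]],[[0,0,0],[0,0,0]],[[0,0,0],[0,0,0]],[[0,0,0],[0,0,0]],[[0,0,-0.01],[0,0,0]],[[0,0,-0.03],[0,0,0]],[[0,0,-0.04],[0,0,0]],[[0,0,-0.04],[0,0,0]],[[0,0,-0.02],[0,0,0]],[[0,-0.05,0],[0,0,0]],[[0,-0.05,0],[0,0,0]],[[0,0,0],[0,0,0]]], fingers=0)

```text
clock: 10.58
tcp_pos: [0.4508, -0.3273, 0.1631]
orientation: [2.23, 2.209, 0.003]
contact_force: [0.5, -0.8, -0.7]
grip_width: 0.0855
```

Run:
```python
from h import *
T,o=cur(); print(T[:3],o['grip_width'],o['joints'],o['clock'])
f=snap('wrist','w6'); f=snap('top','t6');f=snap('side','s6')
```

```text
[[ 9.38985833e-03  9.99950929e-01  3.15763667e-03  4.50837555e-01]
 [ 9.99955690e-01 -9.38769533e-03 -6.99132962e-04 -3.27348178e-01]
 [-6.69455724e-04  3.16406152e-03 -9.99994770e-01  1.63090986e-01]] 0.0854761651796049 [ 0.21921242  0.37508438  0.37347374  1.92958024 -0.17793812  0.86544205
  2.24591596] 10.575
```

View pics/w6.png

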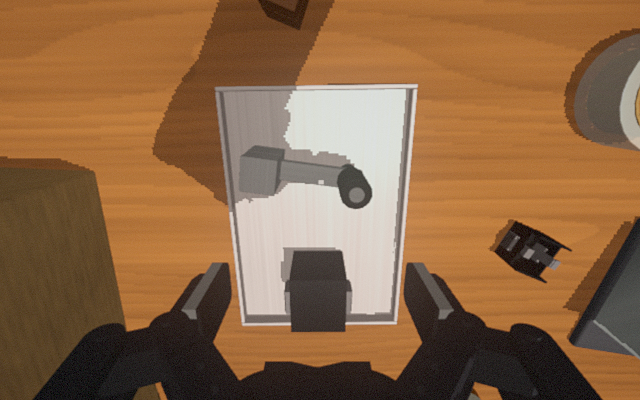

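View pics/s6.png

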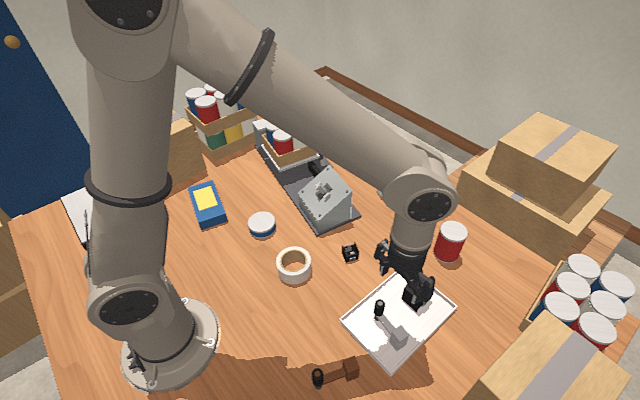

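Run:
```python
from h import *
t=load('top0');s=load('side0')
crop(s,250,105,75,70,10,'c7'); crop(load('w6'),220,130,170,90,4,'c6'); crop(t,160,125,100,80,8,'c8')
```

```text
(no output)
```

View pics/c7.png

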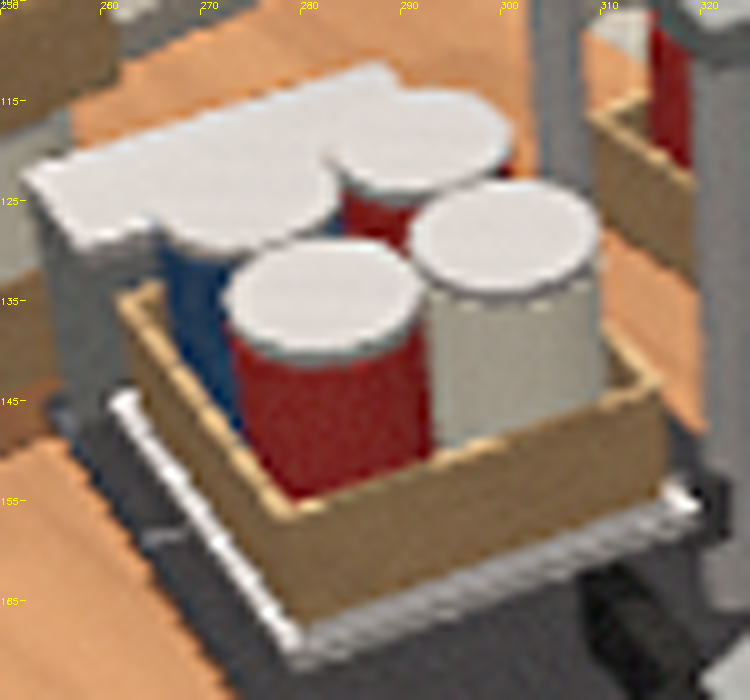

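View pics/c8.png

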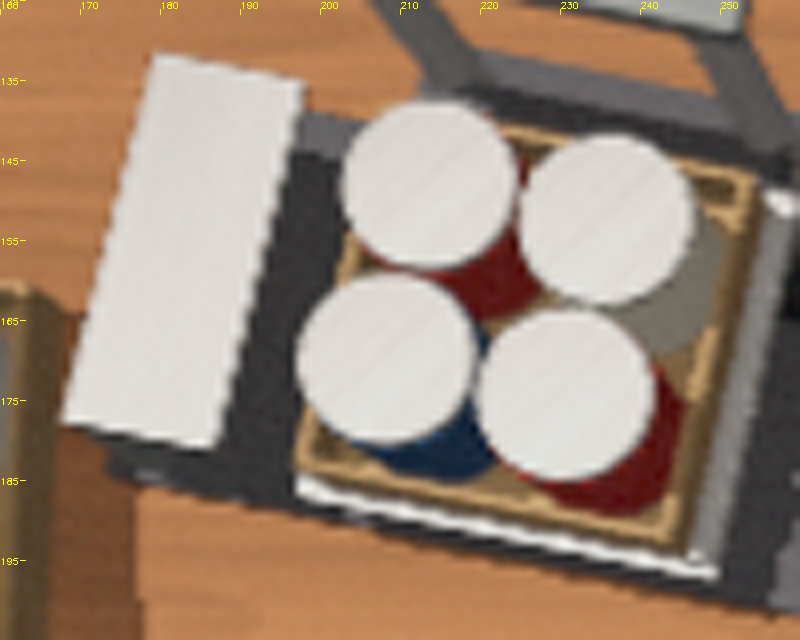

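View pics/c6.png

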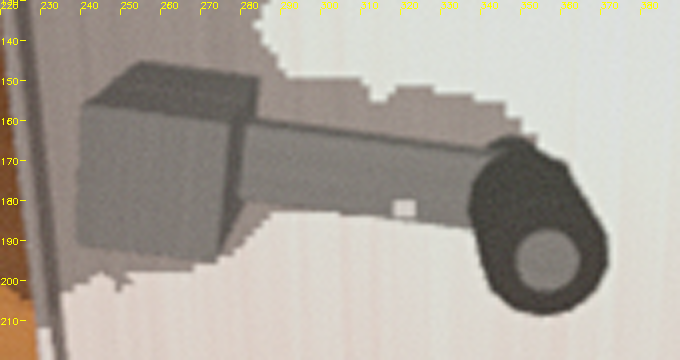

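Run:
```python
from h import *
t=load('top0');s=load('side0');w=load('w6')
O=FOOT*[1,1,0]
for n,a,b in [('plA',(249.75,196),(279.5,169)),('plB',(197.1,185.6),(262,145)),('l-+',(168.1,177.5),(252.5,122.8)),('l--',(186.9,180.6),(258,129.5)),('l++',(179,131.9),(288,111.2))]:
    P=tri([t,s],[a,b]); print(n,P,LM.T@(P-O),proj(t,P)-a)
# wrist views of platform in w1
c=np.array([onz(w,p,.064) for p in [(241.25,155.75),(278,160.75),(275.5,195.5),(239.5,192)]]); print(c,c.mean(0))
k=onz(w,(356.75,195),.079); print(k, np.arctan2(*(k-c.mean(0))[[1,0]]),np.linalg.norm((k-c.mean(0))[:2]))
e=c[1]-c[0]+c[2]-c[3]; print(np.arctan2(e[1],e[0]))
```

```text
plA [0.54547191 0.27602352 0.08380469] [-0.0660212   0.18954601  0.08380469] [[-0.06452983  0.12058284]]
plB [0.58213877 0.44603511 0.07156359] [-0.06351352  0.3634486   0.07156359] [[ 0.17697323 -0.33481089]]
l-+ [0.59840162 0.52254056 0.12509925] [-0.06261771  0.44165833  0.12509925] [[ 0.189875 -0.358564]]
l-- [0.5866763  0.46288527 0.13114497] [-0.06237922  0.38086212  0.13114497] [[ 0.0231929  -0.04390296]]
l++ [0.74410385 0.49403692 0.12797133] [0.0858447  0.44237251 0.12797133] [[ 0.40852081 -0.68823682]]
[[ 0.41013952 -0.38657031  0.064     ]
 [ 0.41443303 -0.35749534  0.064     ]
 [ 0.44360544 -0.36106818  0.064     ]
 [ 0.44028309 -0.39074945  0.064     ]] [ 0.42711527 -0.37397082  0.064     ]
[ 0.4390437  -0.29545832  0.079     ] 1.4200189979678117 0.07941347840762912
1.4418970598851686
```

Run:
```python
from h import *
T,o=cur()
a=-.146
B=mk([.4271,-.374,.11],[0,0,-1],[np.cos(a),np.sin(a),0]); E=plan(T,B,n=20)
print(B[:3,:3])
```

```text
20 x ([-0.0031, 0.0008, 0.0027], [0.004, -0.003, 0.981]) end err mm [-0.5 -0.5 -0.3]
[[ 0.98936092 -0.14548186  0.        ]
 [-0.14548186 -0.98936092  0.        ]
 [ 0.         -0.         -1.        ]]
```

Request:
send_rows(series=[[[-0.0031,0.0008,0.0027],[0,0,0.98]],[[-0.0031,0.0008,0.0027],[0,0,0.98]],[[-0.0031,0.0008,0.0027],[0,0,0.98]],[[-0.0031,0.0008,0.0027],[0,0,0.98]],[[-0.0031,0.0008,0.0027],[0,0,0.98]],[[-0.0031,0.0008,0.0027],[0,0,0.98]],[[-0.0031,0.0008,0.0027],[0,0,0.98]],[[-0.0031,0.0008,0.0027],[0,0,0.98]],[[-0.0031,0.0008,0.0027],[0,0,0.98]],[[-0.0031,0.0008,0.0027],[0,0,0.98]],[[-0.0031,0.0008,0.0027],[0,0,0.98]],[[-0.0031,0.0008,0.0027],[0,0,0.98]],[[-0.0031,0.0008,0.0027],[0,0,0.98]],[[-0.0031,0.0008,0.0027],[0,0,0.98]],[[-0.0031,0.0008,0.0027],[0,0,0.98]],[[-0.0031,0.0008,0.0027],[0,0,0.98]],[[-0.0031,0.0008,0.0027],[0,0,0.98]],[[-0.0031,0.0008,0.0027],[0,0,0.98]],[[-0.0031,0.0008,0.0027],[0,0,0.98]],[[-0.0031,0.0008,0.0027],[0,0,0.98]]])

```text
clock: 13.22
tcp_pos: [0.4274, -0.3747, 0.1091]
orientation: [3.131, -0.227, 0.01]
contact_force: [-0.1, 0.8, 0.3]
grip_width: 0.0852
```

Run:
```python
from h import *
T,o=cur(); print(T[:3],o['joints'],o['clock'])
a=-.146
B=mk([.4271,-.374,.030],[0,0,-1],[np.cos(a),np.sin(a),0]); E=plan(T,B,n=5)
f=snap('wrist','w7')
H=np.array([.4271,-.374,.064]);u=np.array([np.cos(a),np.sin(a),0]);v=np.array([-u[1],u[0],0])
print(proj(f,[H+.015*(i*u+j*v) for i,j in[(-1,-1),(-1,1),(1,1),(1,-1)]]))
```

```text
[[ 0.98953136 -0.1441772   0.00637311  0.42743848]
 [-0.14416187 -0.98955014 -0.00280551 -0.37466407]
 [ 0.006711    0.00185739 -0.99997576  0.10907112]] [ 0.04384327  0.56171981  0.76151078  1.96263326 -0.53071778  0.8183076
  0.95689748] 13.225
5 x ([-0.0001, -0.0001, 0.0158], [0.004, -0.015, 0.003]) end err mm [ 0.2 -0.2  0.1]
[[294.47799369 250.04219039]
 [293.44472347 209.04583467]
 [339.17425975 209.00781379]
 [338.08825981 249.96704313]]
```

View pics/w7.png

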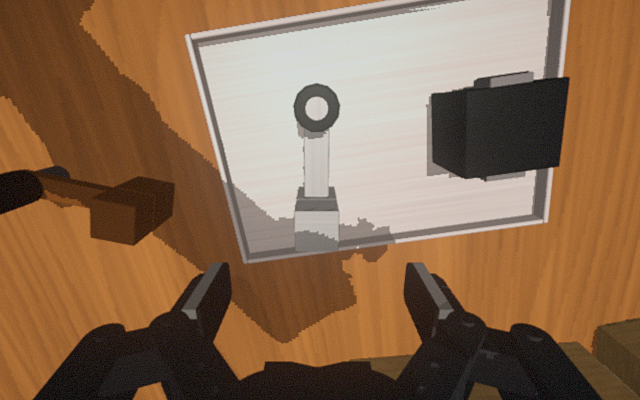

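Request:
send_rows(series=[[[0,0,0.018],[0,-0.07,0]],[[0,0,0.018],[0,0,0]],[[0,0,0.018],[0,0,0]],[[0,0,0.015],[0,0,0]],[[0,0,0.01],[0,0,0]],[[0,0,0],[0,0,0]]])

```text
clock: 14.02
tcp_pos: [0.4254, -0.3748, 0.0298]
orientation: [3.133, -0.227, -0.001]
contact_force: [0.0, 0.2, -0.3]
grip_width: 0.0849
```

Request:
send_rows(series=[[[0,0,0],[0,0,0]],[[0,0,0],[0,0,0]],[[0,0,0],[0,0,0]],[[0,0,0],[0,0,0]],[[0,0,0],[0,0,0]],[[0,0,0],[0,0,0]],[[0,0,0],[0,0,0]],[[0,0,0],[0,0,0]]], fingers=255, grip_force=70)

```text
clock: 15.02
tcp_pos: [0.4263, -0.3751, 0.0311]
orientation: [3.132, -0.226, 0.002]
contact_force: [-0.2, 1.1, 5.5]
grip_width: 0.0294
```

Run:
```python
from h import *
T,o=cur(); print(T[:3],o['grip_width'],o['contact_force'],o['moment'],o['clock'])
f=snap('wrist','w8')
```

```text
[[ 0.98962738 -0.14365248  0.00126892  0.42632241]
 [-0.1436504  -0.9896272  -0.00160197 -0.37513608]
 [ 0.00148589  0.00140307 -0.99999791  0.03106413]] 0.02938733813065061 [-0.1540169   1.05475682  5.51147845] [0.26390177 0.07839312 0.08688963] 15.025
```

View pics/w8.png

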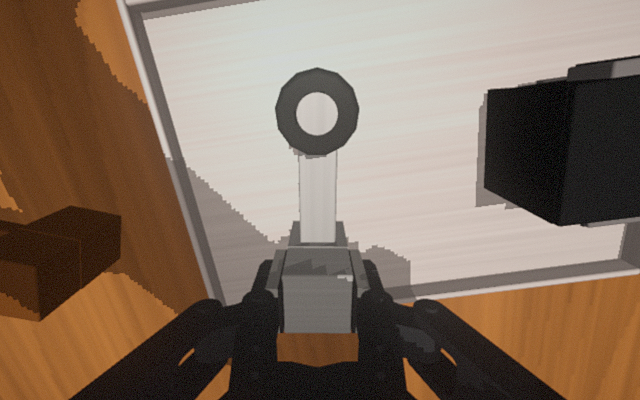

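Run:
```python
from h import *
f=load('w4'); crop(f,255,140,120,75,6,'c9'); s=load('s6'); crop(s,290,155,75,75,8,'c10')
print(proj(f,[FOOT,FOOT+.046*AX]),proj(s,[FOOT,FOOT+.046*AX]))
T,o=cur()
U=T.copy();U[2,3]=.17
a=U.copy()
# view pose: tool tilt -AX ; choose tool x at angle th (about AX, from lift y, ccw looking onto end)
for th in (-90,-60,0,45):
    x=R.from_rotvec(AX*np.deg2rad(th)).apply(LM[:,1]); B=mk(FOOT+.16*AX,-AX,x); print(th); plan(U,B,.04)
```

```text
[[316.51566509 193.59450602]
 [316.65748493 211.24396484]] [[322.76973889 191.00286279]
 [315.9415821  184.31546156]]
-90
12 x ([0.0006, -0.0394, -0.0064], [-0.012, 0.498, 0.051]) end err mm [ 0.4  0.2 -0.2]
-60
12 x ([0.0099, -0.0383, -0.0082], [-0.142, 0.483, -0.438]) end err mm [-0.5  0.  -0.5]
0
17 x ([0.0206, -0.022, -0.0086], [-0.28, 0.267, -0.997]) end err mm [ 0.   0.6 -0.4]
45
26 x ([0.0202, -0.0091, -0.0074], [-0.269, 0.104, -0.987]) end err mm [ 0.4  0.3 -0.6]
```

View pics/c9.png

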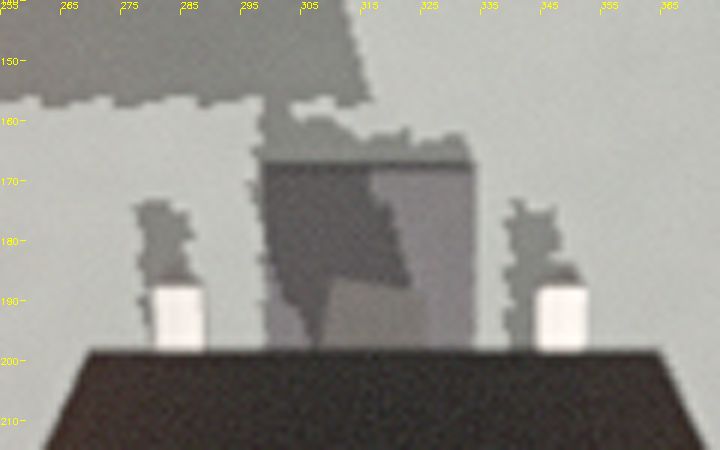

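View pics/c10.png

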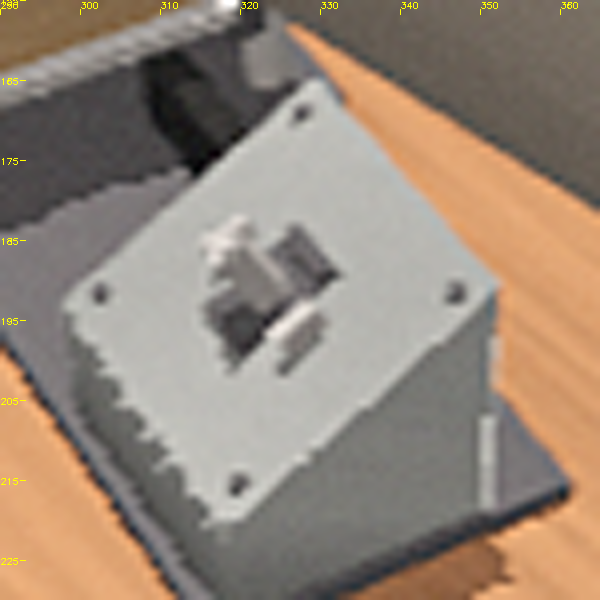

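Run:
```python
from h import *
T,o=cur()
U=T.copy();U[2,3]=.17
B=mk(FOOT+.16*AX+.055*LM[:,1],-AX,LM[:,1]); plan(U,B,.04); print(B[:3,3])
D=np.linalg.inv(U)@B
for i in (.25,.5,.75): print((U@np.real(expm(i*np.real(logm(D)))))[:3,3])
```

```text
17 x ([0.023, -0.0245, -0.0091], [-0.28, 0.267, -0.997]) end err mm [-0.5 -0.5  0.4]
[0.50529985 0.14685602 0.24426126]
[ 0.52260529 -0.27016422  0.20721543]
[ 0.57096321 -0.13416446  0.23611318]
[0.56462582 0.01225384 0.24993424]
```

Request:
send_rows(series=[[[0,0,-0.015],[0,0,0]],[[0,0,-0.04],[0,0,0]],[[0,0,-0.045],[0,0,0]],[[0,0,-0.04],[0,0,0]]])

```text
clock: 15.58
tcp_pos: [0.4252, -0.3746, 0.1722]
orientation: [3.132, -0.227, -0.0]
contact_force: [0.8, 0.7, -3.6]
grip_width: 0.0293
```

Request:
send_rows(series=[[[0.023,-0.0245,-0.0091],[-0.28,0.267,-0.997]],[[0.023,-0.0245,-0.0091],[-0.28,0.267,-0.997]],[[0.023,-0.0245,-0.0091],[-0.28,0.267,-0.997]],[[0.023,-0.0245,-0.0091],[-0.28,0.267,-0.997]],[[0.023,-0.0245,-0.0091],[-0.28,0.267,-0.997]],[[0.023,-0.0245,-0.0091],[-0.28,0.267,-0.997]],[[0.023,-0.0245,-0.0091],[-0.28,0.267,-0.997]],[[0.023,-0.0245,-0.0091],[-0.28,0.267,-0.997]],[[0.023,-0.0245,-0.0091],[-0.28,0.267,-0.997]],[[0.023,-0.0245,-0.0091],[-0.28,0.267,-0.997]],[[0.023,-0.0245,-0.0091],[-0.28,0.267,-0.997]],[[0.023,-0.0245,-0.0091],[-0.28,0.267,-0.997]],[[0.023,-0.0245,-0.0091],[-0.28,0.267,-0.997]],[[0.023,-0.0245,-0.0091],[-0.28,0.267,-0.997]],[[0.023,-0.0245,-0.0091],[-0.28,0.267,-0.997]],[[0.023,-0.0245,-0.0091],[-0.28,0.267,-0.997]],[[0.023,-0.0245,-0.0091],[-0.28,0.267,-0.997]],[[0,0,0],[0,0,0]]])

```text
clock: 17.82
tcp_pos: [0.5024, 0.148, 0.2444]
orientation: [2.087, 1.717, 0.457]
contact_force: [0.1, -0.3, -3.5]
grip_width: 0.0291
```

Run:
```python
from h import *
T,o=cur(); print(T[:3],o['joints'],o['grip_width'],o['clock'])
f=snap('wrist','w9')
print(proj(f,[FOOT,FOOT+.046*AX]))
```

```text
[[ 1.92959389e-01  8.51293696e-01  4.87919785e-01  5.02449805e-01]
 [ 9.81206696e-01 -1.67255483e-01 -9.62238222e-02  1.48002489e-01]
 [-3.07474072e-04  4.97317450e-01 -8.67568590e-01  2.44352890e-01]] [-1.26539272e+00  8.74855780e-04  6.37891542e-01  2.26067740e+00
  6.76416470e-01  6.20354857e-01  2.41361539e-01] 0.029089220921169646 17.825
[[262.4394959  186.88025798]
 [253.81693792 200.76627824]]
```

View pics/w9.png

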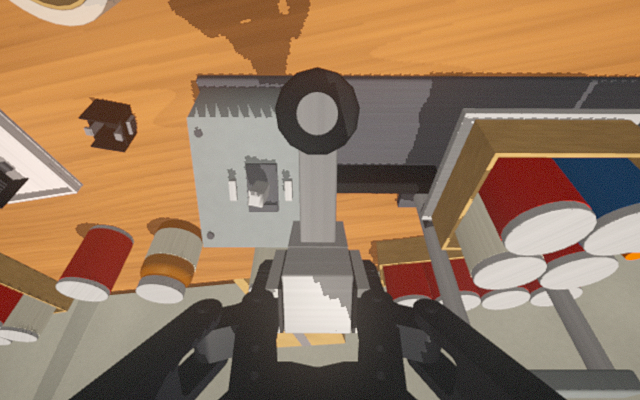

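Run:
```python
from h import *
f=load('w9'); crop(f,222,150,80,70,9,'c11')
v=np.cross(LM[:,1],AX) # x' : uphill
for th in (0,20,40,60):
    print(th)
    for r0,h in ((.004,.046),(.007,.04)):
        P=[FOOT+h*AX+r0*np.sqrt(2)*(np.cos(a)*v+np.sin(a)*LM[:,1]) for a in np.deg2rad(th+45+90*np.arange(4))]
        print(np.round(proj(f,P),1).tolist())
print('catch',proj(f,[FOOT+.014*AX+s*.028*LM[:,1] for s in(-1,1)]))
```

```text
0
[[258.6, 205.0], [258.0, 196.5], [249.0, 196.5], [249.6, 205.0]]
[[263.2, 206.0], [262.3, 191.4], [246.9, 191.3], [248.0, 205.9]]
20
[[259.7, 203.3], [256.1, 195.3], [247.9, 198.2], [251.5, 206.2]]
[[265.2, 203.1], [259.1, 189.3], [244.9, 194.3], [251.2, 208.0]]
40
[[260.2, 201.3], [254.0, 194.7], [247.5, 200.2], [253.7, 206.7]]
[[266.0, 199.6], [255.4, 188.3], [244.2, 197.8], [254.8, 208.9]]
60
[[259.8, 199.2], [251.8, 194.9], [247.8, 202.3], [255.8, 206.5]]
[[265.4, 196.1], [251.6, 188.6], [244.8, 201.3], [258.5, 208.6]]
catch [[231.87998635 190.62101491]
 [288.25842055 190.74441874]]
```

View pics/c11.png

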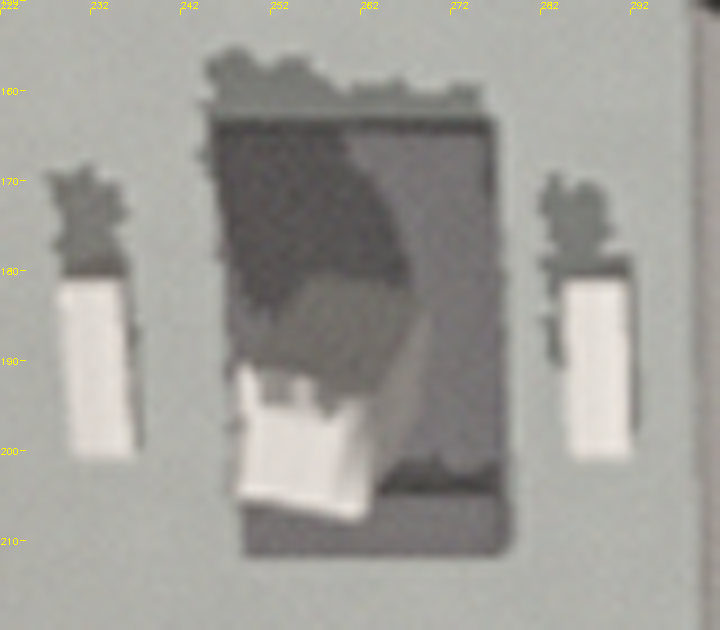

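Run:
```python
from h import *
f=load('w9'); v=np.cross(LM[:,1],AX)
uv=np.array([[262.9,207.8],[262.5,194.4],[248.7,190.6],[248.4,205.6]])
def P(q):
    return proj(f,[FOOT+q[1]*v+q[2]*LM[:,1]+.04*AX+.007*np.sqrt(2)*(np.cos(a)*v+np.sin(a)*LM[:,1]) for a in q[0]+np.pi/4+np.pi/2*np.arange(4)])
r=least_squares(lambda q:(P(q)-uv).ravel(),[-.1,0,0],x_scale=[.1,.001,.001]); print(r.x,np.rad2deg(r.x[0]),(P(r.x)-uv).round(1).tolist())
```

```text
[-0.13137895  0.00091756  0.00042773] -7.52745906662656 [[-0.2, -0.0], [1.4, -1.0], [-0.3, 0.8], [-0.9, 0.3]]
```

```bash
python3 - <<'E'
from h import *
f=load('w9'); crop(f,255,60,125,285,2,'c12'); 
C=f['T_tool_cam']
def pt(p):
    q=np.linalg.inv(C)@np.r_[p,1]; return f['fx']*q[0]/q[2]+f['cx'],f['fy']*q[1]/q[2]+f['cy']
for dy in (-.002,0,.002):
    print(dy,'knobtop',pt([0,-.08+dy,-.048]),'hubtop edges',pt([-.015,-.015+dy,-.033]),pt([.015,-.015+dy,-.033]),pt([.015,.015+dy,-.033]))
E
python3 -c "
import cv2;a=cv2.imread('pics/w9.png')
cv2.imwrite('pics/c12.png',cv2.resize(a[60:345,250:385],None,fx=4,fy=4,interpolation=2)[:600])
cv2.imwrite('pics/c13.png',cv2.resize(a[215:350,250:385],None,fx=4,fy=4,interpolation=2))"
```

```text
-0.002 knobtop (np.float64(314.6896477052736), np.float64(103.68436772166733)) hubtop edges (np.float64(278.95363128254724), np.float64(269.2638649977837)) (np.float64(351.83767613867985), np.float64(269.1991227797979)) (np.float64(349.3766109891473), np.float64(328.4788239571824))
0 knobtop (np.float64(314.70963444201857), np.float64(110.73718629505007)) hubtop edges (np.float64(279.1510823310625), np.float64(273.4996941171307)) (np.float64(351.6618420098221), np.float64(273.43444122208)) (np.float64(349.2250245258915), np.float64(332.1300886325806))
0.002 knobtop (np.float64(314.72933914079283), np.float64(117.69048073582111)) hubtop edges (np.float64(279.3465209551809), np.float64(277.6923515950746)) (np.float64(351.4877996308375), np.float64(277.62660176702434)) (np.float64(349.0748730591665), np.float64(335.7467885320092))
```

View pics/c12.png

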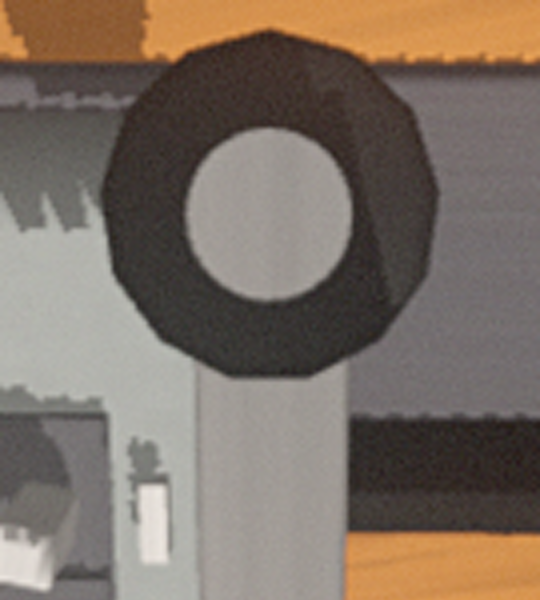

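View pics/c13.png

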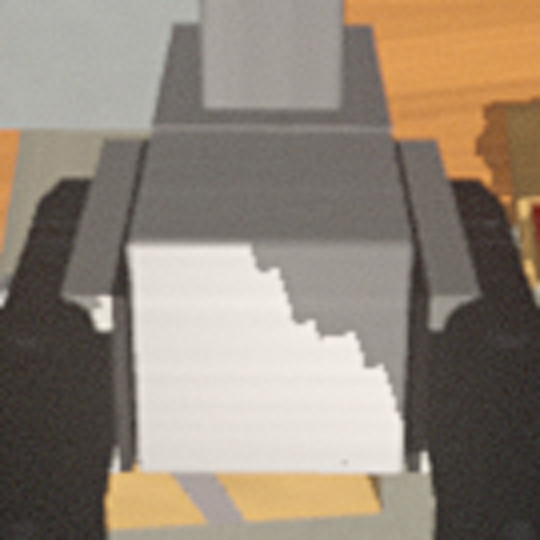

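```bash
cat >> h.py <<'E'
V=np.cross(LM[:,1],AX)
def shaftpose(h,th,dv=0,dy=0): return mk(FOOT+h*AX+dv*V+dy*LM[:,1],-AX,R.from_rotvec(AX*np.deg2rad(th)).apply(LM[:,1]))
def th_of(T): x=T[:3,0]; return np.rad2deg(np.arctan2(x@-V,x@LM[:,1]))
def loc(T): d=T[:3,3]-FOOT; return np.round(np.r_[d@V,d@LM[:,1],d@AX]*1e3,1),round(th_of(T),2),np.round(np.rad2deg(np.arccos(min(1,-T[:3,2]@AX))),2)
E
python3 - <<'E'
from h import *
T,o=cur(); print(loc(T)); plan(T,shaftpose(.095,82.5),.03)
E
```

```text
(array([ -1.3,  54.4, 161.3]), np.float64(0.03), np.float64(0.16))
17 x ([-0.0028, -0.0021, 0.0039], [-0.001, -0.001, -0.97]) end err mm [ 0.3 -0.1  0.2]
```

Request:
send_rows(series=[[[-0.0028,-0.0021,0.0039],[0,0,-0.97]],[[-0.0028,-0.0021,0.0039],[0,0,-0.97]],[[-0.0028,-0.0021,0.0039],[0,0,-0.97]],[[-0.0028,-0.0021,0.0039],[0,0,-0.97]],[[-0.0028,-0.0021,0.0039],[0,0,-0.97]],[[-0.0028,-0.0021,0.0039],[0,0,-0.97]],[[-0.0028,-0.0021,0.0039],[0,0,-0.97]],[[-0.0028,-0.0021,0.0039],[0,0,-0.97]],[[-0.0028,-0.0021,0.0039],[0,0,-0.97]],[[-0.0028,-0.0021,0.0039],[0,0,-0.97]],[[-0.0028,-0.0021,0.0039],[0,0,-0.97]],[[-0.0028,-0.0021,0.0039],[0,0,-0.97]],[[-0.0028,-0.0021,0.0039],[0,0,-0.97]],[[-0.0028,-0.0021,0.0039],[0,0,-0.97]],[[-0.0028,-0.0021,0.0039],[0,0,-0.97]],[[-0.0028,-0.0021,0.0039],[0,0,-0.97]],[[-0.0028,-0.0021,0.0039],[0,0,-0.97]],[[0,0,0],[0,0,0]]])

```text
clock: 20.12
tcp_pos: [0.5281, 0.0845, 0.1887]
orientation: [0.437, 2.583, -0.024]
contact_force: [-0.9, 0.6, -4.2]
grip_width: 0.0294
```

Run:
```python
from h import *
T,o=cur(); print(loc(T),o['joints'],o['clock'],o['grip_width']); plan(T,shaftpose(.080,82.5),n=1)
f=snap('wrist','w10');snap('side','s10')
print(proj(f,[FOOT,FOOT+.046*AX]))
```

```text
(array([ 2.2, -1.7, 94.6]), np.float64(82.19), np.float64(0.15)) [-1.038249    0.12596073  0.62221663  2.32108303  0.68443604  0.36627582
  1.77001988] 20.125 0.02941198686220277
1 x ([0.0024, 0.0014, 0.0146], [-0.027, -0.014, -0.061]) end err mm [ 0.   0.  -0.1]
[[319.53197067 206.17080712]
 [320.14251624 228.48311895]]
```

View pics/w10.png

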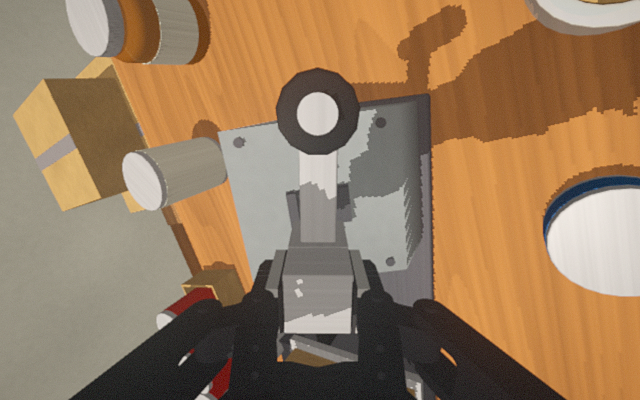

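View pics/s10.png

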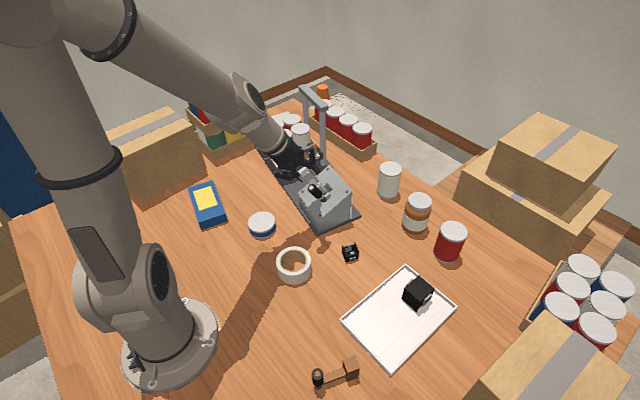

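Request:
send_rows(series=[[[0.0024,0.0014,0.01],[0,0,-0.06]],[[0,0,0.005],[0,0,0]],[[0,0,0],[0,0,0]]])

```text
clock: 20.6
tcp_pos: [0.5334, 0.0868, 0.1739]
orientation: [0.424, 2.586, -0.026]
contact_force: [0.4, 0.7, -3.4]
grip_width: 0.0293
```

Run:
```python
from h import *
T,o=cur(); print(loc(T),o['contact_force']@AX); plan(T,shaftpose(.060,82.5),n=1)
```

```text
(array([-1.1,  1.6, 79.3]), np.float64(82.74), np.float64(0.14)) -3.0636155306702055
1 x ([-0.0013, -0.0015, 0.0193], [-0.015, -0.023, 0.048]) end err mm [-0. -0.  0.]
```

Request:
send_rows(series=[[[-0.0008,-0.001,0.005],[0,0,0]],[[0,0,0.005],[0,0,0]],[[0,0,0.005],[0,0,0]],[[0,0,0],[0,0,0]]])

```text
clock: 21.1
tcp_pos: [0.5414, 0.0826, 0.1616]
orientation: [0.427, 2.585, -0.028]
contact_force: [3.2, -4.2, -7.0]
grip_width: 0.0292
```

Run:
```python
from h import *
from bench import r
for i in range(3):
  T,o=cur(); print(loc(T),o['contact_force']@AX,o['contact_force']@V,o['contact_force']@LM[:,1],o['clock'])
```

```text
(array([ 0.3, -0.9, 64.3]), np.float64(82.64), np.float64(0.18)) -8.080374975729349 -0.03512597737487677 -3.492407034634282 21.1
(array([ 0.3, -0.9, 64.3]), np.float64(82.64), np.float64(0.18)) -8.080374975729349 -0.03512597737487677 -3.492407034634282 21.1
(array([ 0.3, -0.9, 64.3]), np.float64(82.64), np.float64(0.18)) -8.080374975729349 -0.03512597737487677 -3.492407034634282 21.1
```

Request:
send_rows(series=[[[0,-0.0005,0.005],[0,0,0]],[[0,0,0.006],[0,0,0]],[[0,0,0.006],[0,0,0]],[[0,0,0],[0,0,0]]])

```text
clock: 21.6
tcp_pos: [0.5499, 0.0805, 0.1468]
orientation: [0.427, 2.585, -0.027]
contact_force: [5.3, -5.5, -6.6]
grip_width: 0.029
```

```bash
cat >> h.py <<'E'
def st():
  T,o=cur();F=o['contact_force'];print(loc(T),'F v,y,ax',np.round([F@V,F@LM[:,1],F@AX],1),'M',np.round([o['moment']@V,o['moment']@LM[:,1],o['moment']@AX],2),'j7',round(o['joints'][6],2),'w',round(o['grip_width'],4),o['clock'])
E
python3 -c "
from h import *;st()"
```

```text
(array([ 0.5, -1.3, 47.2]), np.float64(82.62), np.float64(0.16)) F v,y,ax [ 2.2 -4.3 -8.8] M [-1.   -0.03 -0.1 ] j7 1.77 w 0.029 21.6
```

Request:
send_rows(series=[[[0,-0.0005,0.004],[0,0,0]],[[0,0,0.003],[0,0,0]],[[0,0,0.001],[0,0,0]],[[0,0,0],[0,0,0]]])

```text
clock: 22.1
tcp_pos: [0.5536, 0.0797, 0.1402]
orientation: [0.426, 2.584, -0.026]
contact_force: [2.0, -5.1, -1.2]
grip_width: 0.0294
```

```bash
python3 -c "
from h import *;st()"
```

```text
(array([ 0.4, -1.3, 39.5]), np.float64(82.63), np.float64(0.1)) F v,y,ax [ 2.  -4.6 -2.5] M [-1.13  0.03 -0.1 ] j7 1.75 w 0.0294 22.1
```

Request:
send_rows(series=[[[0,-0.0005,0.001],[0,0,0]],[[0,0,0.0005],[0,0,0]],[[0,0,0],[0,0,0]]])

```text
clock: 22.48
tcp_pos: [0.5543, 0.0795, 0.139]
orientation: [0.426, 2.584, -0.025]
contact_force: [-0.7, -5.5, 2.2]
grip_width: 0.0292
```

```bash
python3 -c "
from h import *;st();snap('wrist','w11')"
```

```text
(array([ 0.4, -1.4, 38.2]), np.float64(82.65), np.float64(0.06)) F v,y,ax [ 1.4 -5.6  1.7] M [-1.2  -0.08 -0.12] j7 1.74 w 0.0292 22.475
```

View pics/w11.png

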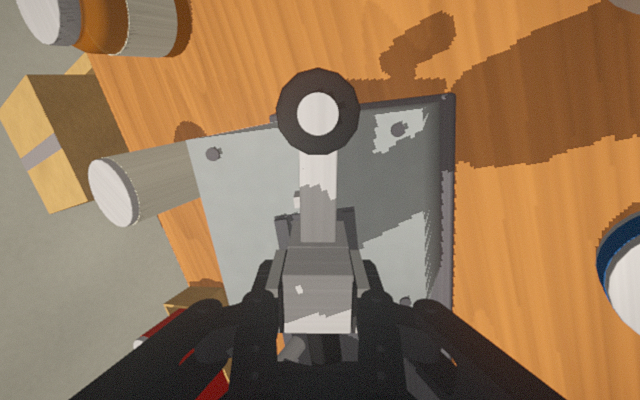

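Request:
send_rows(series=[[[0,0,0],[0,0,0.5]],[[0,0,0],[0,0,0.9]],[[0,0,0],[0,0,1]],[[0,0,0],[0,0,1]],[[0,0,0],[0,0,1]],[[0,0,0],[0,0,1]],[[0,0,0],[0,0,1]],[[0,0,0],[0,0,1]],[[0,0,0],[0,0,1]]])

```text
clock: 23.65
tcp_pos: [0.5541, 0.0792, 0.1388]
orientation: [1.335, 2.275, 0.228]
contact_force: [1.5, -6.6, -0.7]
grip_width: 0.029
```

```bash
python3 -c "
from h import *;st()"
```

```text
(array([ 0.2, -1.8, 38.1]), np.float64(40.55), np.float64(0.11)) F v,y,ax [ 2.1 -6.2 -2. ] M [-1.42 -0.1   0.27] j7 1.09 w 0.029 23.65
```

Request:
send_rows(series=[[[0.0006,0.0005,0],[0,0,1]],[[0,0,0],[0,0,1]],[[0,0,0],[0,0,1]],[[0,0,0],[0,0,1]],[[0,0,0],[0,0,1]],[[0,0,0],[0,0,1]],[[0,0,0],[0,0,1]],[[0,0,0],[0,0,1]]])

```text
clock: 24.65
tcp_pos: [0.5538, 0.0798, 0.1386]
orientation: [2.08, 1.72, 0.452]
contact_force: [0.5, -7.0, 0.6]
grip_width: 0.0293
```

```bash
python3 -c "
from h import *;st()
f=snap('wrist','w12')"
```

```text
(array([-0.2, -1.2, 38.1]), np.float64(0.56), np.float64(0.15)) F v,y,ax [ 2.  -6.8 -0.4] M [-1.46  0.05  0.26] j7 0.42 w 0.0293 24.65
```

View pics/w12.png

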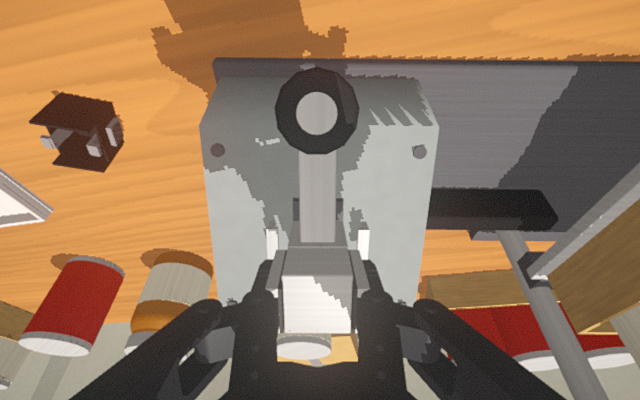

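Request:
send_rows(series=[[[0,0,0],[0,0,1]],[[0,0,0],[0,0,1]],[[0,0,0],[0,0,1]],[[0,0,0],[0,0,1]],[[0,0,0],[0,0,1]],[[0,0,0],[0,0,1]],[[0,0,0],[0,0,1]],[[0,0,0],[0,0,1]],[[0,0,0],[0,0,1]],[[0,0,0],[0,0,1]],[[0,0,0],[0,0,1]],[[0,0,0],[0,0,1]],[[0,0,0],[0,0,1]],[[0,0,0],[0,0,1]],[[0,0,0],[0,0,1]],[[0,0,0],[0,0,1]]])

```text
clock: 26.7
tcp_pos: [0.5545, 0.0808, 0.1389]
orientation: [2.943, -0.019, 0.773]
contact_force: [3.7, -5.3, -1.2]
grip_width: 0.0294
```

```bash
python3 -c "
from h import *;st()"
```

```text
(array([ 0.4, -0.1, 38.1]), np.float64(-79.39), np.float64(0.04)) F v,y,ax [ 3.4 -4.5 -3.4] M [-1.11 -0.17  0.33] j7 -0.97 w 0.0294 26.7
```

Request:
send_rows(series=[[[0,0,0],[0,0,1]],[[0,0,0],[0,0,1]],[[0,0,0],[0,0,1]],[[0,0,0],[0,0,1]],[[0,0,0],[0,0,1]],[[0,0,0],[0,0,1]],[[0,0,0],[0,0,1]],[[0,0,0],[0,0,1]],[[0,0,0],[0,0,1]],[[0,0,0],[0,0,1]],[[0,0,0],[0,0,1]],[[0,0,0],[0,0,1]],[[0,0,0],[0,0,1]],[[0,0,0],[0,0,1]],[[0,0,0],[0,0,1]],[[0,0,0],[0,0,1]],[[0,0,0],[0,0,0]]])

```text
clock: 28.82
tcp_pos: [0.5553, 0.0803, 0.1395]
orientation: [-2.144, 1.822, -0.66]
contact_force: [6.2, -6.6, -1.5]
grip_width: 0.0292
```

```bash
python3 -c "
from h import *;st()
f=snap('wrist','w13');snap('top','t13');snap('side','s13')
s=load('s13');crop(s,250,85,75,90,8,'c14');crop(load('t13'),160,115,100,85,8,'c15')"
```

```text
(array([ 1.4, -0.4, 38.2]), np.float64(-159.37), np.float64(0.04)) F v,y,ax [ 5.7 -5.3 -5. ] M [-1.27 -0.75  0.17] j7 -2.36 w 0.0292 28.825
```

View pics/w13.png

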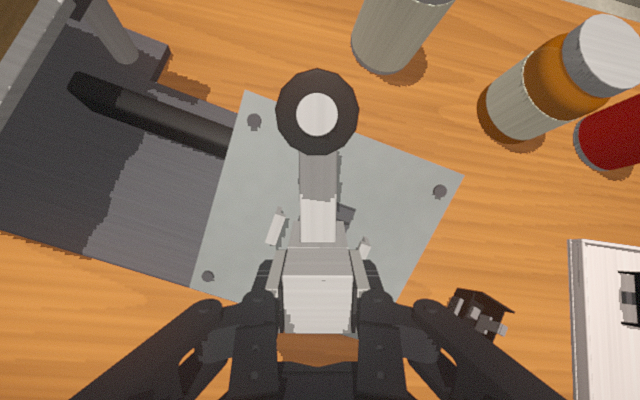

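View pics/c14.png

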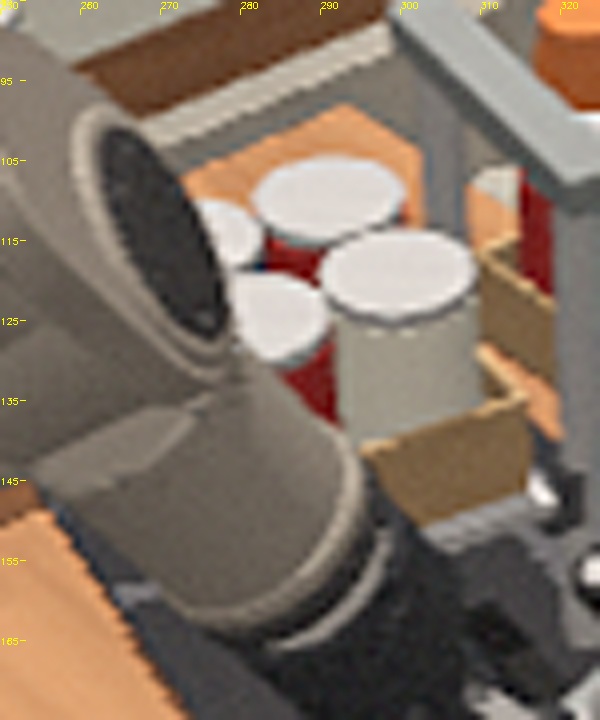

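View pics/c15.png

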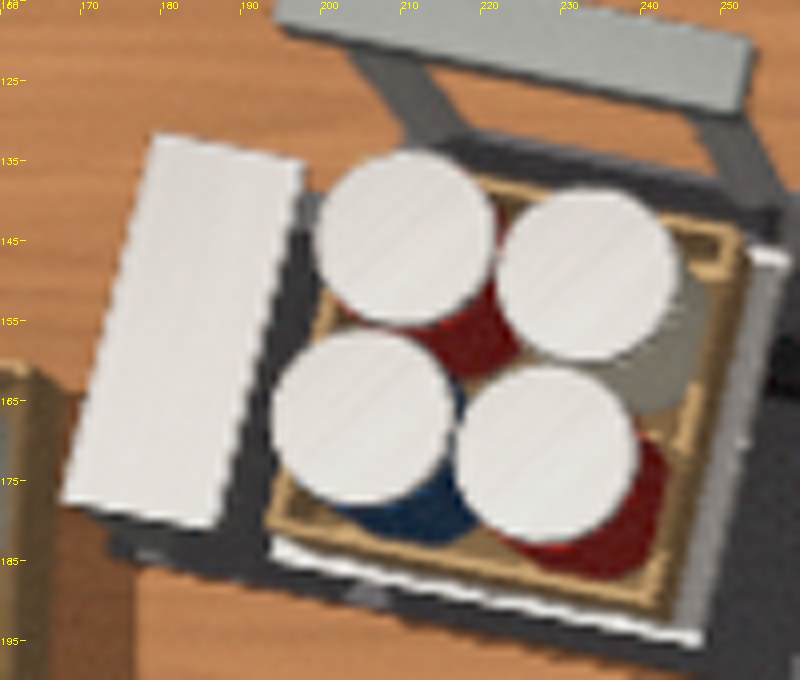

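Request:
send_rows(series=[[[0,0,0],[0,0,0]],[[0,0,0],[0,0,0]],[[0,0,0],[0,0,0]],[[0,0,-0.01],[0,0,0]],[[0,0,-0.02],[0,0,0]],[[0,0,-0.03],[0,0,0]],[[0,0,0],[0,0,0]]], fingers=0)

```text
clock: 29.85
tcp_pos: [0.5246, 0.0883, 0.1923]
orientation: [-2.144, 1.818, -0.655]
contact_force: [1.0, 1.1, -0.3]
grip_width: 0.0856
```

Run:
```python
from h import *
st(); T,o=cur(); print(T[:3],o['joints'])
V2=shaftpose(0,0); V2[:3,3]=[.42,.34,.29]
plan(T,V2,.04)
A=shaftpose(.16,-70); E=plan(T,A); plan(A,V2)
```

```text
(array([ 0.4,  1.3, 99.8]), np.float64(-159.32), np.float64(0.28)) F v,y,ax [ 0.5  1.2 -0.6] M [-0.01  0.5  -0.02] j7 -2.41 w 0.0856 29.85
[[ 0.11813334 -0.86319519  0.49085494  0.52456968]
 [-0.97790997 -0.18697338 -0.09345073  0.08826344]
 [ 0.17244303 -0.4689723  -0.86621498  0.19231109]] [-1.16531556  0.11696604  0.75100951  2.3299182   0.65216612  0.36152314
 -2.41409845]
32 x ([-0.0023, -0.0104, -0.005], [-0.002, -0.0, -0.996]) end err mm [-0.9 -0.4 -0.3]
18 x ([0.0, 0.0001, -0.0033], [-0.003, 0.002, -0.992]) end err mm [ 0.1 -0.3 -0.9]
14 x ([0.0099, -0.0155, -0.0072], [-0.0, -0.0, -1.0]) end err mm [-0.2 -0.2  0.3]
```

Run:
```python
from h import *
T,o=cur()
V2=shaftpose(0,20.7); V2[:3,3]=[.42,.25,.29]
plan(T,V2,n=37)
D=np.linalg.inv(T)@V2
for i in (.125,.25,.5,.75): print(loc(T@np.real(expm(i*np.real(logm(D))))), (T@np.real(expm(i*np.real(logm(D)))))[:3,3])
A=shaftpose(.16,-70); E=plan(T,A,n=18); plan(E,V2,n=19)
```

```text
37 x ([0.0003, 0.0065, -0.0041], [0.002, 0.001, 0.973]) end err mm [ 0.6 -0.4  0.4]
(array([-28.7,  -6.4, 118.7]), np.float64(178.18), np.float64(0.28)) [0.48912382 0.08752625 0.19417012]
(array([-58.4,  -2.4, 137.7]), np.float64(155.68), np.float64(0.26)) [0.45535636 0.09838159 0.19569614]
(array([-102.6,   36.6,  175.6]), np.float64(110.69), np.float64(0.2)) [0.40693961 0.147811   0.20650689]
(array([-106.2,   95.3,  213.6]), np.float64(65.69), np.float64(0.11)) [0.39679972 0.20972931 0.23761357]
18 x ([0.0, 0.0001, -0.0033], [-0.003, 0.002, -0.992]) end err mm [ 0.1 -0.3 -0.9]
19 x ([0.0055, -0.0072, -0.0049], [0.0, -0.0, -0.955]) end err mm [-0.3  0.1  0.6]
```

Request:
send_rows(series=[[[0,0,-0.0033],[0,0,-0.99]],[[0,0,-0.0033],[0,0,-0.99]],[[0,0,-0.0033],[0,0,-0.99]],[[0,0,-0.0033],[0,0,-0.99]],[[0,0,-0.0033],[0,0,-0.99]],[[0,0,-0.0033],[0,0,-0.99]],[[0,0,-0.0033],[0,0,-0.99]],[[0,0,-0.0033],[0,0,-0.99]],[[0,0,-0.0033],[0,0,-0.99]],[[0,0,-0.0033],[0,0,-0.99]],[[0,0,-0.0033],[0,0,-0.99]],[[0,0,-0.0033],[0,0,-0.99]],[[0,0,-0.0033],[0,0,-0.99]],[[0,0,-0.0033],[0,0,-0.99]],[[0,0,-0.0033],[0,0,-0.99]],[[0,0,-0.0033],[0,0,-0.99]],[[0,0,-0.0033],[0,0,-0.99]],[[0,0,-0.0033],[0,0,-0.99]]])

```text
clock: 32.1
tcp_pos: [0.4954, 0.0929, 0.2419]
orientation: [2.9, 0.22, 0.747]
contact_force: [-0.1, 0.0, 0.0]
grip_width: 0.0854
```

Request:
send_rows(series=[[[0.0055,-0.0072,-0.0049],[0,0,-0.955]],[[0.0055,-0.0072,-0.0049],[0,0,-0.955]],[[0.0055,-0.0072,-0.0049],[0,0,-0.955]],[[0.0055,-0.0072,-0.0049],[0,0,-0.955]],[[0.0055,-0.0072,-0.0049],[0,0,-0.955]],[[0.0055,-0.0072,-0.0049],[0,0,-0.955]],[[0.0055,-0.0072,-0.0049],[0,0,-0.955]],[[0.0055,-0.0072,-0.0049],[0,0,-0.955]],[[0.0055,-0.0072,-0.0049],[0,0,-0.955]],[[0.0055,-0.0072,-0.0049],[0,0,-0.955]],[[0.0055,-0.0072,-0.0049],[0,0,-0.955]],[[0.0055,-0.0072,-0.0049],[0,0,-0.955]],[[0.0055,-0.0072,-0.0049],[0,0,-0.955]],[[0.0055,-0.0072,-0.0049],[0,0,-0.955]],[[0.0055,-0.0072,-0.0049],[0,0,-0.955]],[[0.0055,-0.0072,-0.0049],[0,0,-0.955]],[[0.0055,-0.0072,-0.0049],[0,0,-0.955]],[[0.0055,-0.0072,-0.0049],[0,0,-0.955]],[[0.0055,-0.0072,-0.0049],[0,0,-0.955]],[[0,0,0],[0,0,0]]])

```text
clock: 34.6
tcp_pos: [0.4206, 0.2508, 0.2893]
orientation: [1.726, 2.03, 0.346]
contact_force: [-0.5, -0.6, -0.3]
grip_width: 0.0856
```

Run:
```python
from h import *
st(); T,o=cur(); print(T[:3,3],o['joints']); snap('wrist','w14'); snap('side','s14')
```

```text
(array([-67.1, 140.3, 250.7]), np.float64(20.6), np.float64(0.12)) F v,y,ax [-0.4 -0.6 -0.1] M [-0.02  0.51 -0.  ] j7 0.34 w 0.0856 34.6
[0.42059417 0.25083518 0.28928108] [-1.4506632  -0.0677377   0.44931956  2.19978281  0.66697391  0.91294854
  0.33936854]
```

View pics/w14.png

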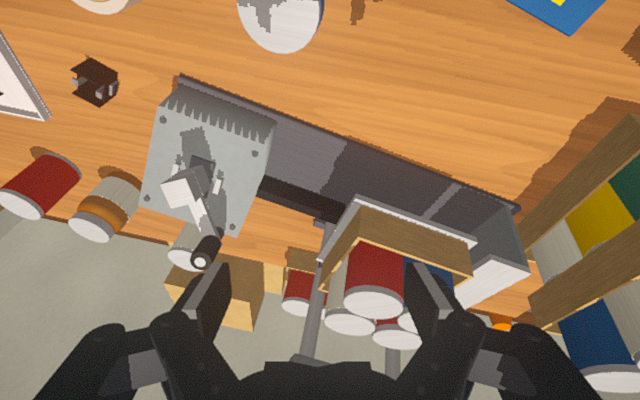

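View pics/s14.png

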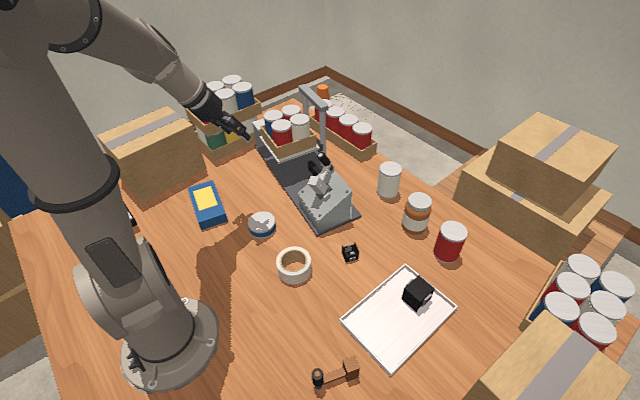

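Great: the wrist view shows deck edge (360,198)–(475,245) and ledge (475,265)–(530,270), the side view shows both too.

Run:
```python
from h import *
crop(load('w14'),340,185,200,145,4,'c16'); crop(load('s14'),245,95,80,75,9,'c17')
```

```text
(no output)
```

View pics/c16.png

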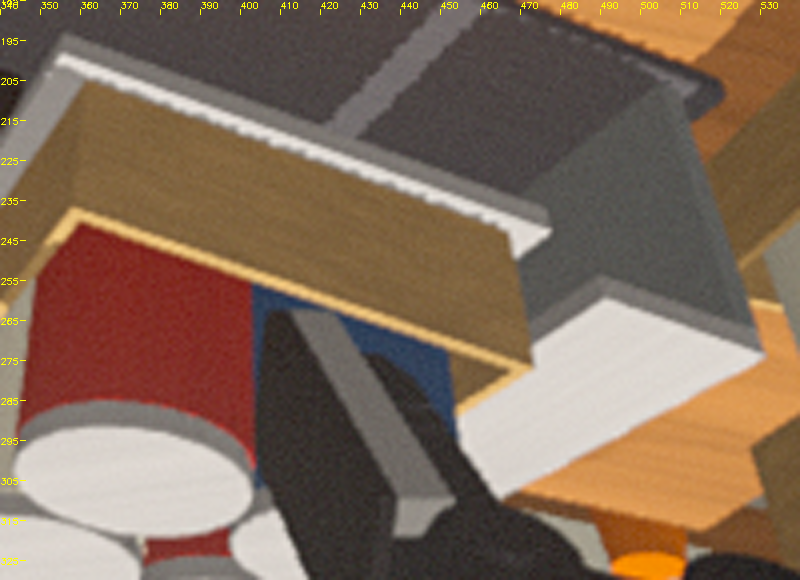

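View pics/c17.png

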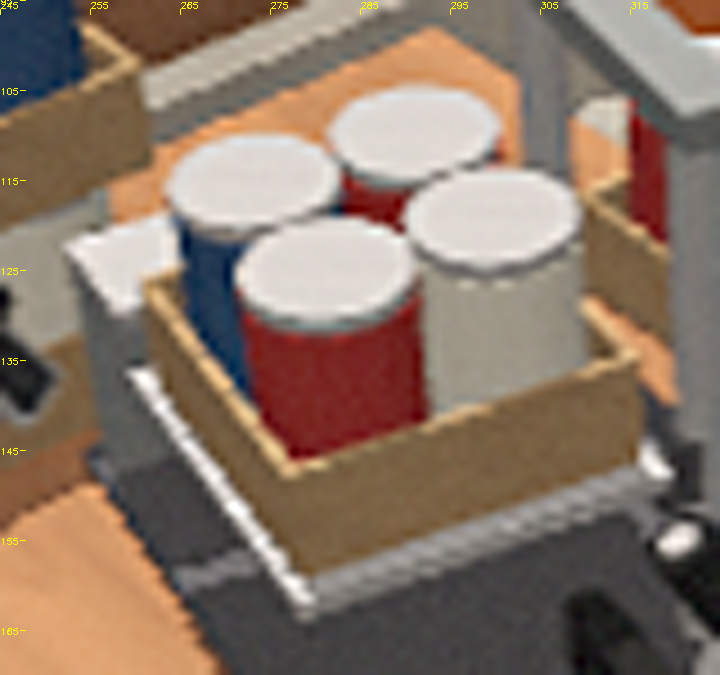

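Run:
```python
from h import *
t=load('t13');s=load('s14');w=load('w14');O=FOOT*[1,1,0]
for n,a,b,c in [('A',(247.75,195.3),(278.7,162.1),(354.25,200.5)),('B',(194.3,184.8),(260,136.4),(477.5,242.5)),('L--',(187.1,180.9),(258.1,129.4),(492,259.5)),('L-+',(167.75,177.5),(252.6,122),(530.75,273.75))]:
    for fs,us in (((t,s,w),(a,b,c)),((t,w),(a,c)),((s,w),(b,c)),((t,s),(a,b))):
        P=tri(fs,us); print(n,len(fs),np.round(1e3*(LM.T@(P-O)),1),end=' ')
    P=tri((t,s,w),(a,b,c)); print([np.round(proj(f,P)[0]-u,1).tolist() for f,u in zip((t,s,w),(a,b,c))])
```

```text
A 3 [-66.5 192.5 114.3] A 2 [-69.1 192.1 119.1] A 2 [-62.9 196.2 110.7] A 2 [-67.  190.3 114.2] [[-0.5, -0.7], [-0.5, -0.4], [-2.0, -2.1]]
B 3 [-67.6 362.2 113.8] B 2 [-70.2 361.2 116.7] B 2 [-61.6 372.2 106.2] B 2 [-67.1 360.  114.5] [[-0.4, -0.5], [-0.8, -0.0], [-2.7, -0.6]]
L-- 3 [-63.4 382.5 130.6] L-- 2 [-65.  381.9 131.7] L-- 2 [-58.3 392.7 123.7] L-- 2 [-62.8 379.5 132.5] [[-0.7, -0.1], [-0.5, 0.1], [-3.1, -0.2]]
L-+ 3 [-63.1 442.  129.4] L-+ 2 [-65.3 441.1 131.8] L-+ 2 [-57.7 451.4 123.2] L-+ 2 [-62.5 441.2 128.7] [[-0.0, -0.5], [-0.8, -0.1], [-1.9, -0.7]]
```

Run:
```python
from h import *
T,o=cur(); E=plan(T,shaftpose(.11,20.7,.0003,-.0005),.05); plan(E,shaftpose(.038,20.7,.0003,-.0005),n=4)
```

```text
5 x ([-0.0309, 0.0027, 0.0281], [-0.004, -0.001, -0.01]) end err mm [0.1 0.3 0.1]
4 x ([-0.0001, -0.0001, 0.018], [0.0, -0.0, 0.001]) end err mm [-0.2 -0.2 -0. ]
```

Request:
send_rows(series=[[[-0.0309,0.0027,0.0281],[0,0,0]],[[-0.0309,0.0027,0.0281],[0,0,0]],[[-0.0309,0.0027,0.0281],[0,0,0]],[[-0.0309,0.0027,0.0281],[0,0,0]],[[-0.0309,0.0027,0.0281],[0,0,0]],[[0,0,0],[0,0,0]]])

```text
clock: 35.45
tcp_pos: [0.5193, 0.0838, 0.2003]
orientation: [1.733, 2.022, 0.34]
contact_force: [0.0, -0.2, 0.2]
grip_width: 0.0856
```

Run:
```python
from h import *
T,o=cur(); st(); plan(T,shaftpose(.038,20.7,.0003,-.0005),n=4); snap('wrist','w15')
```

```text
(array([  0.6,  -4. , 108.9]), np.float64(20.23), np.float64(0.33)) F v,y,ax [ 0.2 -0.2  0.1] M [-0.02  0.48  0.02] j7 0.7 w 0.0856 35.45
4 x ([0.0009, 0.0003, 0.0177], [-0.012, 0.012, -0.023]) end err mm [0.1 0.  0.1]
```

View pics/w15.png

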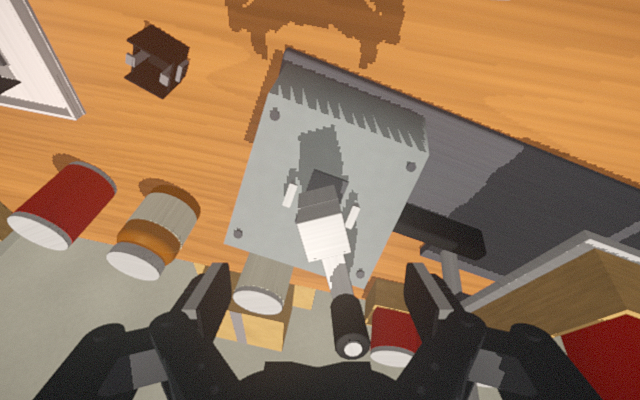

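Run:
```python
from h import *
f=load('w15'); crop(f,280,170,100,195,4,'c18')
import cv2
a=cv2.imread('pics/c18.png'); cv2.imwrite('pics/c18.png',a[:600])
def corners(th,h=.072):
    x=R.from_rotvec(AX*np.deg2rad(th)).apply(LM[:,1]); y=np.cross(-AX,x)
    return np.round(proj(f,[FOOT+h*AX+.015*(i*x+j*y) for i,j in((-1,-1),(1,-1),(1,1),(-1,1))]+[FOOT+(.072+.015)*AX+.08*y]),1).tolist()
for th in (20,25,30,35): print(th,corners(th))
```

```text
20 [[298.8, 214.2], [346.3, 214.4], [344.7, 256.7], [299.5, 256.5], [321.5, 351.9]]
25 [[296.9, 216.2], [344.2, 212.6], [346.7, 254.9], [301.6, 258.2], [331.7, 351.6]]
30 [[295.1, 218.4], [341.9, 210.9], [348.5, 252.9], [303.8, 259.7], [341.9, 350.6]]
35 [[293.6, 220.7], [339.5, 209.4], [350.1, 250.8], [306.2, 261.1], [351.9, 348.9]]
```

View pics/c18.png

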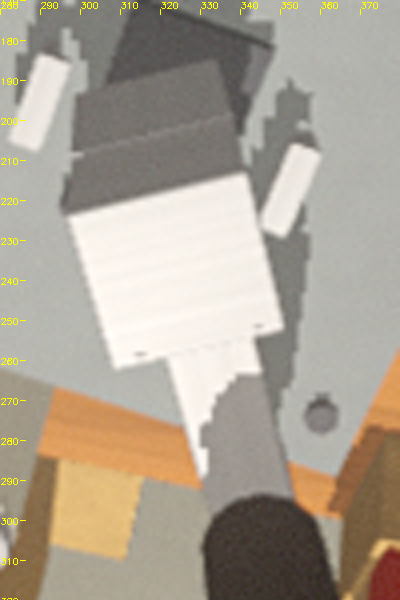

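Run:
```python
from h import *
T,o=cur(); plan(T,shaftpose(.1,33.7,.0003,-.0005),n=3);E=shaftpose(.1,33.7,.0003,-.0005); plan(E,shaftpose(.038,33.7,.0003,-.0005),n=4)
```

```text
3 x ([0.0005, 0.0002, 0.0032], [-0.011, 0.007, -0.891]) end err mm [ 0.1 -0.   0.1]
4 x ([-0.0, 0.0, 0.0155], [0.0, -0.0, -0.0]) end err mm [ 0. -0.  0.]
```

Request:
send_rows(series=[[[0.0006,0.0002,0.0032],[0,0,-0.89]],[[0.0005,0.0002,0.0032],[0,0,-0.89]],[[0.0005,0.0002,0.0032],[0,0,-0.89]],[[0,0,0.0155],[0,0,0]],[[0,0,0.0155],[0,0,0]],[[0,0,0.0155],[0,0,0]],[[0,0,0.0145],[0,0,0]],[[0,0,0],[0,0,0]]])

```text
clock: 36.5
tcp_pos: [0.5538, 0.0835, 0.1398]
orientation: [1.468, 2.202, 0.269]
contact_force: [-0.5, 0.3, -0.1]
grip_width: 0.0853
```

Run:
```python
from h import *
T,o=cur(); st(); plan(T,shaftpose(.038,33.7,.0003,-.0005),n=1)
```

```text
(array([-0.3,  2.4, 39.5]), np.float64(33.94), np.float64(0.12)) F v,y,ax [-0.5  0.2  0.2] M [-0.06  0.53  0.03] j7 0.98 w 0.0853 36.5
1 x ([-0.0027, -0.0011, 0.0015], [-0.019, -0.014, 0.049]) end err mm [0.  0.1 0. ]
```

Request:
send_rows(series=[[[-0.0016,-0.0006,0.001],[0,0,0]],[[0,0,0],[0,0,0]]])

```text
clock: 36.75
tcp_pos: [0.5543, 0.0813, 0.14]
orientation: [1.469, 2.201, 0.271]
contact_force: [0.9, 0.4, -0.2]
grip_width: 0.0856
```

Run:
```python
from h import *
T,o=cur(); st()
```

```text
(array([ 0.7,  0.3, 39.2]), np.float64(33.88), np.float64(0.09)) F v,y,ax [ 0.5  0.6 -0.6] M [-0.03  0.43 -0.02] j7 0.97 w 0.0856 36.75
```

Good. Close, then wind about 50° and check.

Request:
send_rows(series=[[[0,0,0],[0,0,0]],[[0,0,0],[0,0,0]],[[0,0,0],[0,0,0]],[[0,0,0],[0,0,0]],[[0,0,0],[0,0,0]],[[0,0,0],[0,0,0]]], fingers=255, grip_force=70)

```text
clock: 37.5
tcp_pos: [0.5543, 0.0808, 0.1396]
orientation: [1.469, 2.2, 0.269]
contact_force: [-2.6, 0.3, 5.7]
grip_width: 0.029
```

Request:
send_rows(series=[[[0,0,0],[0,0,0.6]],[[0,0,0],[0,0,1]],[[0,0,0],[0,0,1]],[[0,0,0],[0,0,1]],[[0,0,0],[0,0,1]],[[0,0,0],[0,0,1]],[[0,0,0],[0,0,1]],[[0,0,0],[0,0,1]]])

```text
clock: 38.5
tcp_pos: [0.5547, 0.0804, 0.14]
orientation: [2.158, 1.638, 0.48]
contact_force: [-3.2, -2.6, 7.5]
grip_width: 0.0291
```

Run:
```python
from h import *
T,o=cur(); st()
```

```text
(array([ 1.1, -0.4, 38.9]), np.float64(-4.27), np.float64(0.04)) F v,y,ax [ 1.5 -3.1  7.8] M [-0.45  0.08  0.22] j7 0.35 w 0.0291 38.5
```

Request:
send_rows(series=[[[0,0,0],[0,0,1]],[[0,0,0],[0,0,1]],[[0,0,0],[0,0,1]],[[0,0,0],[0,0,1]],[[0,0,0],[0,0,1]],[[0,0,0],[0,0,1]],[[0,0,0],[0,0,0]]])

```text
clock: 39.38
tcp_pos: [0.5549, 0.0801, 0.1401]
orientation: [2.579, 1.053, 0.621]
contact_force: [-2.9, -2.3, 8.4]
grip_width: 0.0292
```

Run:
```python
from h import *
T,o=cur(); st(); snap('side','s16'); crop(load('s16'),235,85,110,90,7,'c19')
```

```text
(array([ 1.4, -0.7, 38.9]), np.float64(-34.21), np.float64(0.05)) F v,y,ax [ 2.1 -2.8  8.5] M [-0.62  0.02  0.16] j7 -0.17 w 0.0292 39.375
```

View pics/c19.png

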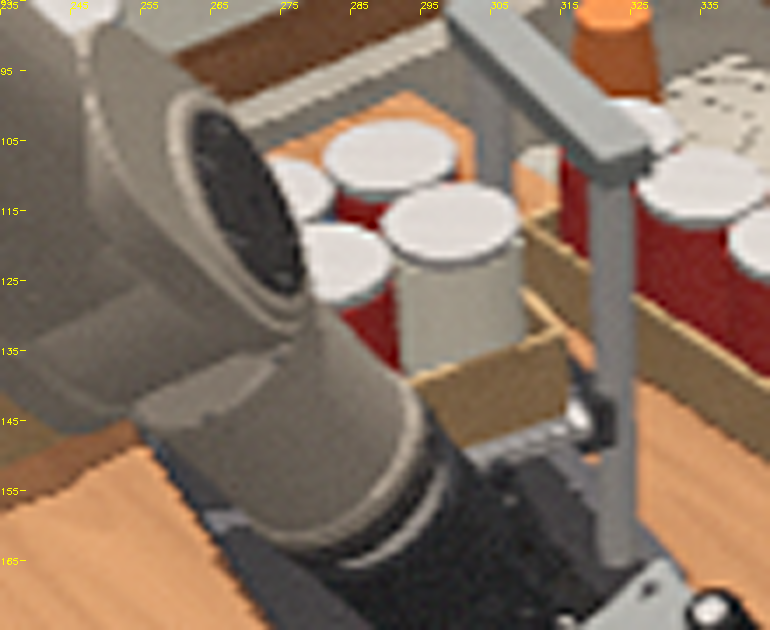

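Run:
```python
from h import *
f=load('w14');O=FOOT*[1,1,0];C=f['T_tool_cam']
P=[O+LM@np.array(p) for p in ([-.067,.192,.125],[-.067,.362,.125],[-.0635,.382,.130],[-.0635,.442,.13],[-.06,.3,.235])]
T0,o=cur()
R0=shaftpose(.10,-34)
for th,pos in ((20,(.42,.30,.28)),(20,(.40,.34,.25)),(20,(.42,.34,.26)),(0,(.42,.34,.26)),(30,(.42,.30,.26))):
    T=shaftpose(0,th);T[:3,3]=pos;W=T@C;g=dict(f);g['origin']=W[:3,3];g['rotation']=R.from_matrix(W[:3,:3]).as_rotvec()
    print(th,pos,np.round(W[:3,3],2),proj(g,P).round().tolist(),np.round([np.linalg.norm(p-W[:3,3]) for p in P],2)); plan(R0,T,.05)
```

```text
20 (0.42, 0.3, 0.28) [0.28 0.3  0.36] [[310.0, 202.0], [439.0, 246.0], [452.0, 256.0], [494.0, 270.0], [390.0, 321.0]] [0.36 0.41 0.42 0.45 0.33]
11 x ([0.0163, -0.0104, -0.0134], [-0.0, 0.0, -0.982]) end err mm [ 0.5  0.1 -0.2]
20 (0.4, 0.34, 0.25) [0.26 0.34 0.33] [[270.0, 225.0], [402.0, 268.0], [416.0, 278.0], [459.0, 292.0], [343.0, 350.0]] [0.36 0.4  0.41 0.44 0.33]
11 x ([0.019, -0.0146, -0.0123], [-0.0, 0.0, -0.982]) end err mm [ 0.1  0.4 -0.3]
20 (0.42, 0.34, 0.26) [0.28 0.34 0.34] [[272.0, 207.0], [407.0, 253.0], [421.0, 263.0], [465.0, 277.0], [348.0, 333.0]] [0.35 0.39 0.4  0.43 0.32]
11 x ([0.0197, -0.0126, -0.0122], [-0.0, 0.0, -0.982]) end err mm [ 0.2  0.3 -0.2]
0 (0.42, 0.34, 0.26) [0.28 0.37 0.34] [[286.0, 220.0], [432.0, 220.0], [450.0, 225.0], [502.0, 225.0], [394.0, 317.0]] [0.35 0.38 0.38 0.41 0.31]
7 x ([0.0264, -0.0243, -0.0192], [-0.0, 0.0, -0.971]) end err mm [-0.  -0.  -0.1]
30 (0.42, 0.3, 0.26) [0.28 0.29 0.35] [[300.0, 212.0], [422.0, 277.0], [433.0, 289.0], [471.0, 309.0], [363.0, 350.0]] [0.35 0.4  0.41 0.45 0.33]
13 x ([0.0146, -0.0085, -0.01], [-0.0, 0.0, -0.985]) end err mm [ 0.2 -0.7 -0.4]
```

Request:
send_rows(series=[[[0,0,0],[0,0,0]],[[0,0,0],[0,0,0]],[[0,0,0],[0,0,0]],[[0,0,-0.012],[0,0,0]],[[0,0,-0.025],[0,0,0]],[[0,0,-0.025],[0,0,0]],[[0.0264,-0.0243,-0.0192],[0,0,-0.97]],[[0.0264,-0.0243,-0.0192],[0,0,-0.97]],[[0.0264,-0.0243,-0.0192],[0,0,-0.97]],[[0.0264,-0.0243,-0.0192],[0,0,-0.97]],[[0.0264,-0.0243,-0.0192],[0,0,-0.97]],[[0.0264,-0.0243,-0.0192],[0,0,-0.97]],[[0.0264,-0.0243,-0.0192],[0,0,-0.97]],[[0,0,0],[0,0,0]],[[0,0,0],[0,0,0]]], fingers=0)

```text
clock: 41.3
tcp_pos: [0.4206, 0.3391, 0.2616]
orientation: [2.093, 1.708, 0.458]
contact_force: [0.2, 0.1, 0.4]
grip_width: 0.0854
```

Run:
```python
from h import *
T,o=cur(); st(); print(T[:3,3]); snap('wrist','w17'); snap('side','s17'); snap('top','t17')
crop(load('w17'),265,175,190,120,4,'c20');crop(load('w17'),400,195,115,75,6,'c22');crop(load('s17'),245,95,80,75,9,'c21')
```

```text
(array([-96. , 226.9, 235.4]), np.float64(-0.21), np.float64(0.09)) F v,y,ax [0.3 0.1 0.3] M [-0.01  0.51 -0.  ] j7 -0.08 w 0.0854 41.3
[0.42062308 0.33913736 0.26155797]
```

View pics/w17.png

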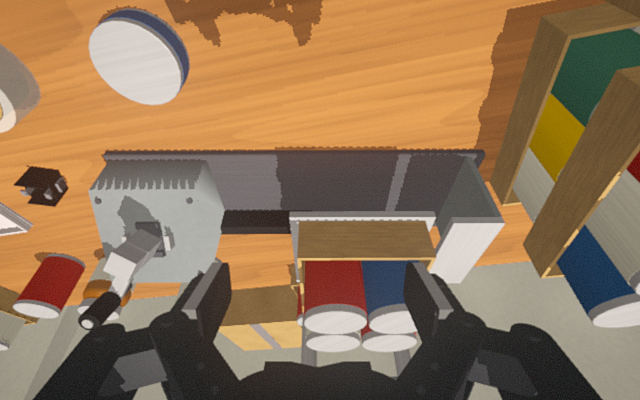

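View pics/c20.png

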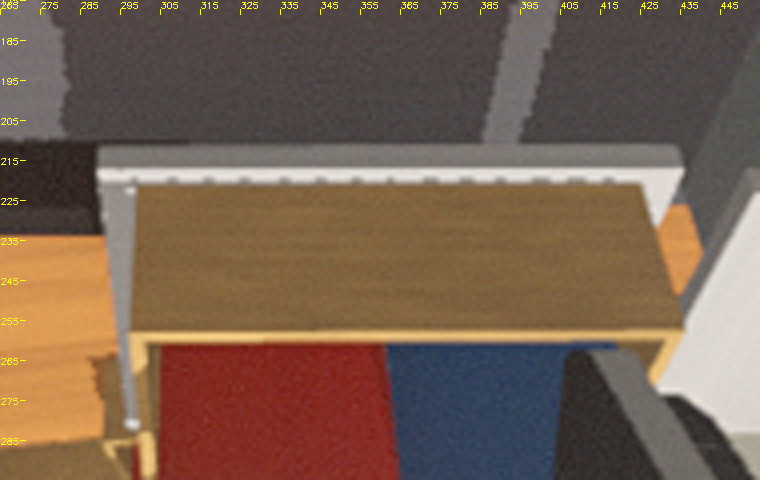

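View pics/c22.png

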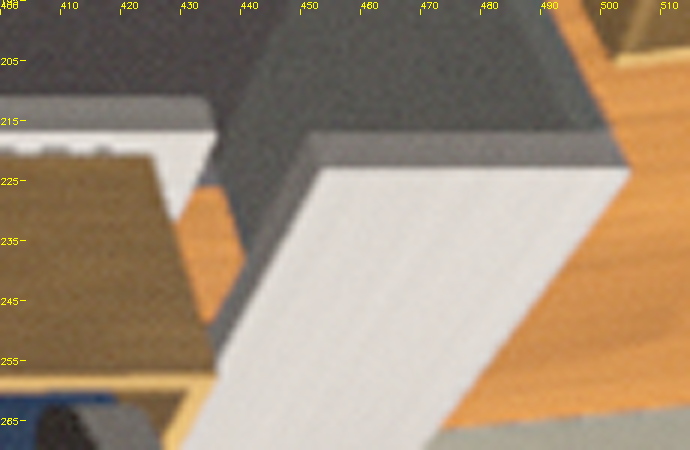

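View pics/c21.png

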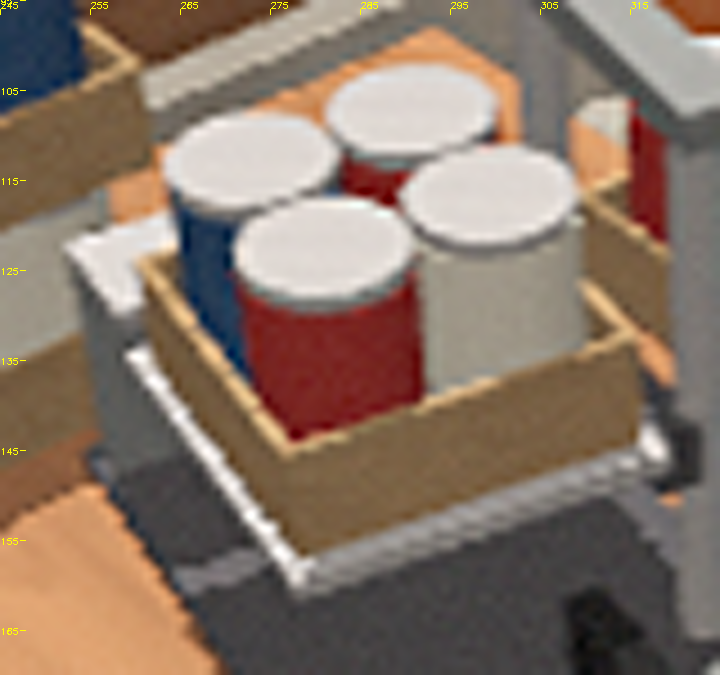

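Run:
```python
from h import *
O=FOOT*[1,1,0]
def edge(g,c,r0,r1,falling=True):
    col=g[r0:r1,c].astype(float); d=np.diff(col); d=-d if falling else d
    i=np.argmax(d); 
    s=d[max(0,i-1):i+2]; off=(s*np.arange(-1,-1+len(s))).sum()/s.sum() if i>0 else 0
    return r0+i+.5+off, d[i]
for n in ('t13','t17'):
    t=load(n); g=t['frame'].mean(2)
    L=[(c,edge(g,c,int(170+.18*(c-167)),int(170+.18*(c-167))+16)[0]) for c in range(171,185)]
    D=[(c,edge(g,c,int(176+.19*(c-190)),int(176+.19*(c-190))+14)[0]) for c in range(198,246,2)]
    L=np.array(L);D=np.array(D)
    print(n,np.round(L[:,1],1).tolist(),np.round(D[:,1],1).tolist())
    for nm,Q,z in(('L',L,.13),('D',D,.125 if n=='t17' else .115)):
        p=np.polyfit(Q[:,0],Q[:,1],1); res=Q[:,1]-np.polyval(p,Q[:,0]); Q=Q[abs(res)<.4]; 
        P=np.array([LM.T@(onz(t,q,z)-O) for q in Q]); print(nm,len(Q),'x mean',P[:,0].mean()*1e3,'slope',np.polyfit(P[:,1],P[:,0],1)[0],'at y=.37',np.polyval(np.polyfit(P[:,1],P[:,0],1),.37)*1e3)
```

```text
t13 [177.8, 178.1, 178.4, 178.4, 178.5, 178.8, 179.1, 179.4, 179.4, 179.5, 179.8, 180.2, 180.4, 180.5] [185.5, 187.7, 186.4, 187.1, 187.1, 188.9, 189.8, 189.4, 189.7, 189.2, 190.5, 190.1, 191.3, 191.8, 182.5, 192.4, 193.9, 193.4, 193.7, 193.3, 193.8, 194.0, 195.4, 195.5]
L 14 x mean -63.748760168452556 slope 0.0051089495916063704 at y=.37 -63.95642147380364
D 6 x mean -69.42667881233758 slope -0.00317663247847881 at y=.37 -69.77495348514674
t17 [177.8, 178.1, 178.4, 178.4, 178.5, 178.8, 179.1, 179.4, 179.5, 179.5, 179.8, 180.1, 180.4, 180.4] [185.2, 186.5, 186.0, 186.4, 189.1, 187.1, 188.5, 188.0, 188.5, 189.8, 189.3, 190.6, 190.1, 191.4, 191.8, 191.3, 192.6, 192.0, 193.3, 193.8, 193.3, 194.6, 194.1, 195.3]
L 14 x mean -63.7351064577832 slope 0.0037641712589886783 at y=.37 -63.888119841530255
D 6 x mean -71.87138390829773 slope 0.0019766131001452475 at y=.37 -71.60799335334374
```

Run:
```python
from h import *
T,o=cur(); f=load('w17')
E=plan(T,shaftpose(.105,-34.2,.0006,-.0003),.05); plan(E,shaftpose(.0385,-34.2,.0006,-.0003),n=4)
def corners(th,h=.072):
    x=R.from_rotvec(AX*np.deg2rad(th)).apply(LM[:,1]); y=np.cross(-AX,x)
    return np.round(proj(f,[FOOT+h*AX+.015*(i*x+j*y) for i,j in((-1,-1),(1,-1),(1,1),(-1,1))]+[FOOT+(.072+.015)*AX+.08*y]),1).tolist()
for th in (-38,-34,-28,-22): print(th,corners(th))
crop(f,70,210,110,130,5,'c23')
```

```text
7 x ([-0.0282, 0.0219, 0.0186], [-0.002, 0.003, 0.969]) end err mm [ 0.1 -0.2 -0.3]
4 x ([0.0, -0.0, 0.0165], [-0.0, -0.001, 0.001]) end err mm [-0.1 -0.2  0.2]
-38 [[111.8, 249.4], [136.2, 263.9], [124.3, 281.9], [100.3, 268.0], [79.4, 320.6]]
-34 [[110.6, 249.6], [135.7, 262.8], [125.5, 281.7], [100.8, 269.2], [84.0, 322.9]]
-28 [[108.8, 250.1], [134.9, 261.1], [127.2, 281.3], [101.7, 270.8], [91.1, 325.9]]
-22 [[107.1, 250.7], [133.8, 259.5], [128.9, 280.7], [102.8, 272.4], [98.3, 328.3]]
```

View pics/c23.png

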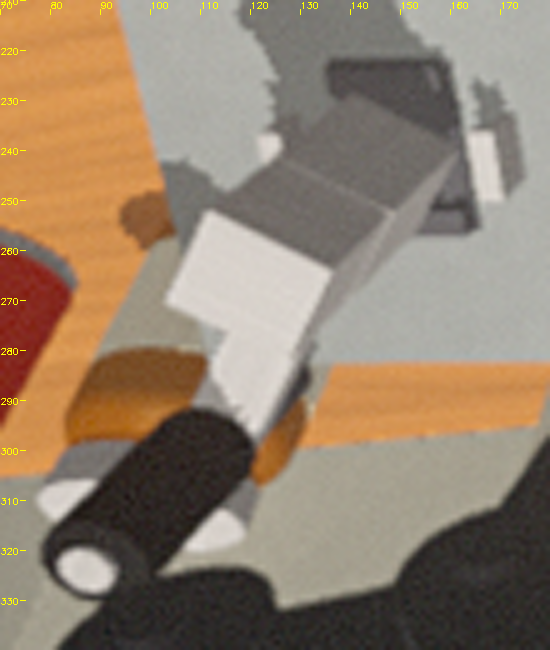

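Request:
send_rows(series=[[[-0.0282,0.0219,0.0186],[0,0,0.94]],[[-0.0282,0.0219,0.0186],[0,0,0.94]],[[-0.0282,0.0219,0.0186],[0,0,0.94]],[[-0.0282,0.0219,0.0186],[0,0,0.94]],[[-0.0282,0.0219,0.0186],[0,0,0.94]],[[-0.0282,0.0219,0.0186],[0,0,0.94]],[[-0.0282,0.0219,0.0186],[0,0,0.94]],[[0,0,0],[0,0,0]],[[0,0,0],[0,0,0]]])

```text
clock: 42.58
tcp_pos: [0.5238, 0.0888, 0.1979]
orientation: [2.566, 1.078, 0.616]
contact_force: [0.5, -0.3, 1.0]
grip_width: 0.0857
```

Run:
```python
from h import *
T,o=cur(); st();plan(T,shaftpose(.0385,-33,.0006,-.0003),n=4)
```

```text
(array([  2.4,   1.7, 105.1]), np.float64(-33.07), np.float64(0.07)) F v,y,ax [ 1.  -0.2  0.6] M [ 0.07  0.42 -0.01] j7 -0.21 w 0.0857 42.575
4 x ([-0.0007, -0.0001, 0.0166], [-0.003, 0.001, -0.004]) end err mm [-0.2 -0.   0.1]
```

Request:
send_rows(series=[[[-0.0007,-0.0002,0.0166],[0,0,0]],[[-0.0007,-0.0002,0.0166],[0,0,0]],[[-0.0007,-0.0002,0.0166],[0,0,0]],[[0,0,0.0166],[0,0,0]],[[0,0,0],[0,0,0]]])

```text
clock: 43.2
tcp_pos: [0.5545, 0.0821, 0.1388]
orientation: [2.565, 1.081, 0.614]
contact_force: [-0.5, -0.7, 0.2]
grip_width: 0.0857
```

Request:
send_rows(series=[[[0,0,0],[0,0,0]],[[0,0,0],[0,0,0]],[[0,0,0],[0,0,0]],[[0,0,0],[0,0,0]],[[0,0,0],[0,0,0]],[[0,0,0],[0,0,0]]], fingers=255)

```text
clock: 43.95
tcp_pos: [0.5538, 0.081, 0.1395]
orientation: [2.567, 1.078, 0.615]
contact_force: [-6.8, 0.5, 11.3]
grip_width: 0.0293
```

Run:
```python
from h import *
T,o=cur(); st()
```

```text
(array([ 0., -0., 39.]), np.float64(-33.08), np.float64(0.12)) F v,y,ax [-0.2 -0.8 13.2] M [-0.39  0.94  0.01] j7 -0.15 w 0.0293 43.95
```

Request:
send_rows(series=[[[0,0,0],[0,0,0.6]],[[0,0,0],[0,0,1]],[[0,0,0],[0,0,1]],[[0,0,0],[0,0,1]],[[0,0,0],[0,0,1]],[[0,0,0],[0,0,1]],[[0,0,0],[0,0,1]],[[0,0,0],[0,0,0]]])

```text
clock: 44.95
tcp_pos: [0.5544, 0.0811, 0.1398]
orientation: [2.876, 0.316, 0.737]
contact_force: [-6.2, -1.2, 10.0]
grip_width: 0.0294
```

Run:
```python
from h import *
T,o=cur(); st()
S=shaftpose(.105,-66); f=load('w17');C=f['T_tool_cam'];O=FOOT*[1,1,0]
P=[O+LM@np.array(p) for p in ([-.069,.192,.13],[-.069,.362,.13],[-.0635,.382,.130],[-.0635,.442,.13],[-.06,.3,.235])]
for th,pos in ((-10,(.42,.34,.26)),(-20,(.42,.34,.26)),(-30,(.43,.30,.28))):
    T=shaftpose(0,th);T[:3,3]=pos;W=T@C;g=dict(f);g['origin']=W[:3,3];g['rotation']=R.from_matrix(W[:3,:3]).as_rotvec()
    print(th,pos,proj(g,P).round().tolist()); plan(S,T,.05)
```

```text
(array([ 0.7,  0.2, 39. ]), np.float64(-66.12), np.float64(0.07)) F v,y,ax [-0.  -2.4 11.6] M [-0.47  0.63  0.09] j7 -0.72 w 0.0294 44.95
-10 (0.42, 0.34, 0.26) [[293.0, 227.0], [443.0, 202.0], [460.0, 202.0], [514.0, 194.0], [414.0, 304.0]]
12 x ([0.0096, -0.0192, -0.0108], [0.0, 0.0, -0.933]) end err mm [0.3 0.1 0.3]
-20 (0.42, 0.34, 0.26) [[302.0, 230.0], [448.0, 181.0], [466.0, 178.0], [521.0, 159.0], [433.0, 289.0]]
10 x ([0.0093, -0.0237, -0.0129], [0.0, 0.0, -0.92]) end err mm [-0.2  0.2 -0.6]
-30 (0.43, 0.3, 0.28) [[328.0, 196.0], [470.0, 118.0], [488.0, 112.0], [545.0, 81.0], [475.0, 223.0]]
8 x ([0.0084, -0.0245, -0.0172], [0.0, 0.0, -0.9]) end err mm [-0.1  0.2 -0.4]
```

Run:
```python
from h import *
S=shaftpose(.101,-66.1,.0007)
T=shaftpose(0,0);T[:3,3]=(.42,.34,.26); plan(S,T,.05)
D=np.linalg.inv(S)@T
for i in (.25,.5,.75): print((S@np.real(expm(i*np.real(logm(D)))))[:3,3])
```

```text
14 x ([0.0097, -0.016, -0.0095], [0.0, -0.0, -0.944]) end err mm [ 0.2 -0.2 -0.4]
[0.52189727 0.15402214 0.22323715]
[0.50353117 0.22203001 0.24363878]
[0.46906673 0.2856851  0.25542197]
```

Request:
send_rows(series=[[[0,0,0],[0,0,0]],[[0,0,0],[0,0,0]],[[0,0,0],[0,0,0]],[[0,0,-0.012],[0,0,0]],[[0,0,-0.025],[0,0,0]],[[0,0,-0.025],[0,0,0]],[[0.0097,-0.016,-0.0095],[0,0,-0.944]],[[0.0097,-0.016,-0.0095],[0,0,-0.944]],[[0.0097,-0.016,-0.0095],[0,0,-0.944]],[[0.0097,-0.016,-0.0095],[0,0,-0.944]],[[0.0097,-0.016,-0.0095],[0,0,-0.944]],[[0.0097,-0.016,-0.0095],[0,0,-0.944]],[[0.0097,-0.016,-0.0095],[0,0,-0.944]],[[0.0097,-0.016,-0.0095],[0,0,-0.944]],[[0.0097,-0.016,-0.0095],[0,0,-0.944]],[[0.0097,-0.016,-0.0095],[0,0,-0.944]],[[0.0097,-0.016,-0.0095],[0,0,-0.944]],[[0.0097,-0.016,-0.0095],[0,0,-0.944]],[[0.0097,-0.016,-0.0095],[0,0,-0.944]],[[0.0097,-0.016,-0.0095],[0,0,-0.944]]], fingers=0)

```text
clock: 47.45
tcp_pos: [0.4195, 0.3402, 0.26]
orientation: [2.087, 1.715, 0.457]
contact_force: [0.3, 0.1, 0.3]
grip_width: 0.0854
```

Request:
send_rows(series=[[[0,0,0],[0,0,0]]])

```text
clock: 47.58
tcp_pos: [0.4191, 0.3413, 0.2598]
orientation: [2.088, 1.715, 0.459]
contact_force: [0.3, 0.2, 1.0]
grip_width: 0.0854
```

Run:
```python
from h import *
T,o=cur(); st(); print(T[:3,3]); snap('wrist','w18'); snap('side','s18')
crop(load('w18'),265,195,130,60,6,'c24');crop(load('w18'),400,195,115,75,6,'c25');crop(load('s18'),245,95,80,75,9,'c26')
```

```text
(array([-98.6, 228.7, 234.8]), np.float64(0.13), np.float64(0.16)) F v,y,ax [0.7 0.3 0.7] M [-0.06  0.57  0.06] j7 -0.09 w 0.0854 47.575
[0.41909327 0.3412976  0.25977784]
```

View pics/c24.png

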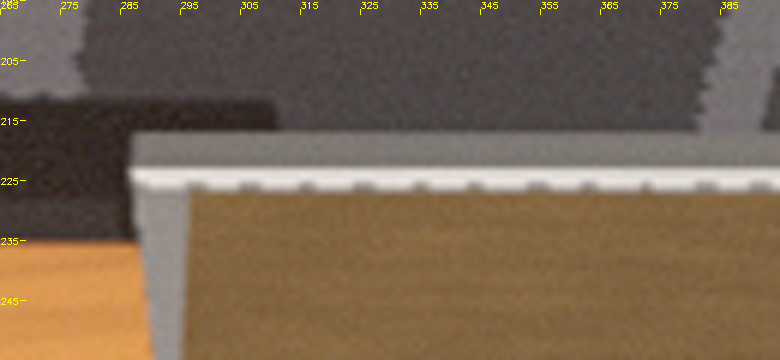

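View pics/c25.png

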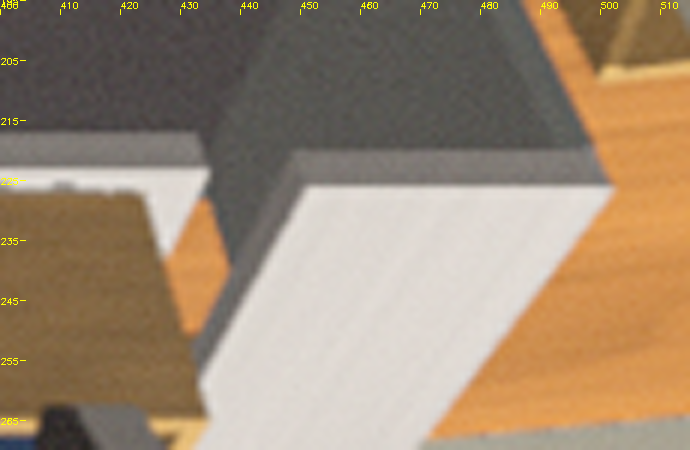

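View pics/c26.png

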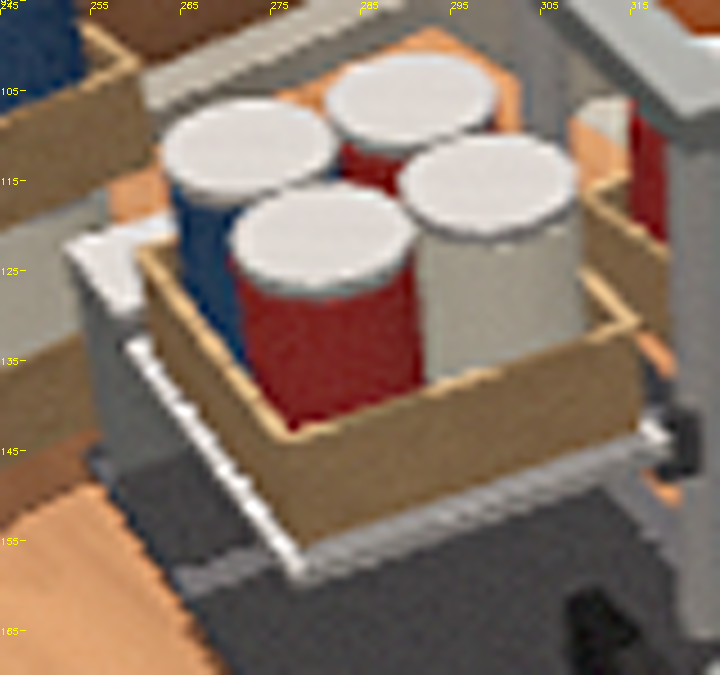

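View pics/w18.png

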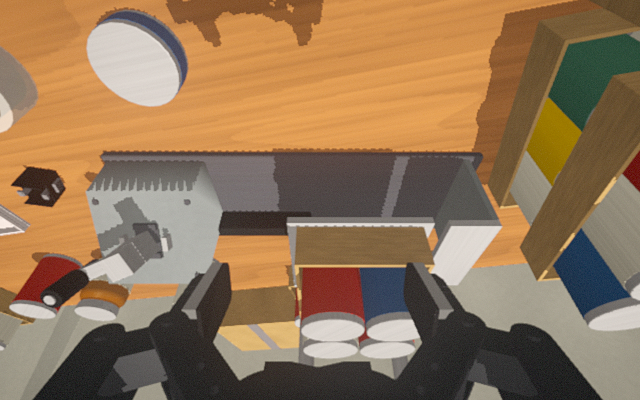

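Run:
```python
from h import *
t=load('t17');O=FOOT*[1,1,0]
# draw predicted lines for x offsets on upscaled crop
x0,y0,w,h,s=162,165,90,38,8
c=cv2.resize(t['frame'][y0:y0+h,x0:x0+w],None,fx=s,fy=s,interpolation=cv2.INTER_CUBIC)[:,:,::-1].copy()
def line(x,ya,yb,z,col):
    P=proj(t,[O+LM@np.array([x,ya,z]),O+LM@np.array([x,yb,z])]); a,b=((P-[x0,y0]+.5)*s).astype(int); cv2.line(c,tuple(map(int,a)),tuple(map(int,b)),col,1)
line(-.0635,.36,.445,.13,(0,0,255))
line(-.0685,.19,.375,.125,(0,255,0))
cv2.imwrite('pics/c27.png',c)
g=t['frame'].astype(int).mean(2)
for c0 in (175,180,184,200,206,212,218,224,230,236,242): print(c0,g[int(172+.19*(c0-167)):int(172+.19*(c0-167))+16,c0].astype(int).tolist(),int(172+.19*(c0-167)))
```

```text
175 [221, 221, 223, 221, 221, 217, 69, 65, 62, 59, 57, 53, 68, 83, 82, 80] 173
180 [222, 219, 222, 221, 220, 216, 72, 64, 60, 60, 78, 88, 113, 135, 133, 129] 174
184 [222, 222, 222, 221, 222, 218, 48, 57, 56, 55, 56, 66, 105, 133, 126, 130] 175
200 [91, 100, 118, 151, 85, 72, 137, 218, 58, 54, 55, 58, 92, 132, 131, 127] 178
206 [35, 42, 79, 152, 91, 72, 134, 218, 93, 107, 106, 101, 88, 132, 127, 124] 179
212 [43, 42, 69, 141, 124, 68, 124, 217, 140, 52, 55, 49, 54, 82, 123, 131] 180
218 [92, 102, 106, 147, 138, 70, 117, 220, 180, 59, 52, 56, 55, 80, 106, 136] 181
224 [77, 68, 133, 160, 146, 67, 80, 141, 211, 62, 56, 57, 56, 84, 133, 135] 182
230 [46, 48, 46, 89, 157, 86, 77, 141, 220, 69, 55, 56, 53, 65, 87, 134] 183
236 [48, 53, 110, 158, 93, 73, 136, 219, 77, 57, 59, 56, 62, 91, 137, 132] 185
242 [88, 77, 68, 64, 63, 71, 126, 220, 150, 56, 55, 59, 50, 90, 131, 138] 186
```

View pics/c27.png

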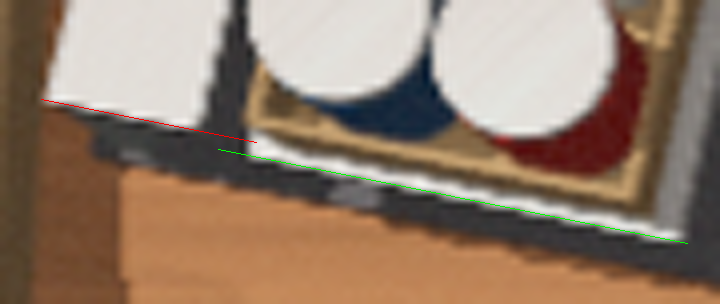

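Run:
```python
from h import *
t=load('t17');O=FOOT*[1,1,0]
for q in ((175,178.54),(180,179.57),(184,180.5)): print('L',(1e3*LM.T@(onz(t,q,.13)-O)).round(1))
for q in ((200,185.5),(206,186.72),(212,188),(218,189.26),(224,190.5),(230,191.6),(236,192.6),(242,194.1)): print('D',(1e3*LM.T@(onz(t,q,.125)-O)).round(1))
```

```text
L [-63.4 418.6 130. ]
L [-63.5 402.8 130. ]
L [-63.8 390.1 130. ]
D [-68.7 339.6 125. ]
D [-68.8 320.6 125. ]
D [-69.  301.6 125. ]
D [-69.2 282.6 125. ]
D [-69.3 263.6 125. ]
D [-69.  244.8 125. ]
D [-68.4 226.  125. ]
D [-69.3 206.8 125. ]
```

Run:
```python
from h import *
O=FOOT*[1,1,0]
def onx(f,uv,x):
    o,d=ray(f,uv); o=LM.T@(o-O); d=LM.T@d; return 1e3*(o+d*(x-o[0])/d[0])
for n,D,L in (('w17',[(289.5,216.75),(435.75,216.9)],[(453.7,223),(505,223)]),('w18',[(286.7,222.5),(435,222.8)],[(451.3,225.8),(502,225.8)]),('w14',[(354.25,200.5),(477.5,242.5)],[(492,259.5),(530.75,273.75)])):
  f=load(n); 
  for b in (0,.004): 
    d=[onx(f,p,-.0688+b) for p in D]; l=[onx(f,p,-.0636+b) for p in L]
    print(n,np.round(d,1).tolist(),np.round(l,1).tolist(),'gap',(l[0]+l[1]-d[0]-d[1])[2]/2,'widths',d[1][1]-d[0][1],l[1][1]-l[0][1])
```

```text
w17 [[-68.8, 195.6, 123.3], [-68.8, 364.6, 124.4]] [[-63.6, 385.6, 129.4], [-63.6, 444.8, 129.7]] gap 5.675132682254009 widths 169.046126367005 59.22672368794804
w17 [[-64.8, 195.1, 120.1], [-64.8, 366.6, 121.3]] [[-59.6, 387.8, 126.4], [-59.6, 447.9, 126.7]] gap 5.815199031791543 widths 171.50125188884917 60.070957936920195
w18 [[-68.8, 195.2, 128.6], [-68.8, 365.5, 129.0]] [[-63.6, 385.9, 129.4], [-63.6, 444.9, 129.3]] gap 0.5437975997655258 widths 170.2667506962765 58.992789422691544
w18 [[-64.8, 194.7, 125.6], [-64.8, 367.5, 125.9]] [[-59.6, 388.1, 126.4], [-59.6, 447.9, 126.3]] gap 0.6080844693798682 widths 172.72249655876018 59.827978801935615
w14 [[-68.8, 194.6, 118.8], [-68.8, 365.1, 114.5]] [[-63.6, 387.1, 129.2], [-63.6, 444.3, 129.9]] gap 12.873065215757691 widths 170.42000228730853 57.144775360074675
w14 [[-64.8, 196.0, 114.8], [-64.8, 369.1, 110.4]] [[-59.6, 391.4, 125.4], [-59.6, 449.4, 126.1]] gap 13.153910654442114 widths 173.1099916467854 58.028638627454086
```

Run:
```python
from h import *
T,o=cur(); f=load('w18')
plan(T,shaftpose(.105,-65.5,.0003,-.0003),.05)
def corners(th,h=.072):
    x=R.from_rotvec(AX*np.deg2rad(th)).apply(LM[:,1]); y=np.cross(-AX,x)
    return np.round(proj(f,[FOOT+h*AX+.015*(i*x+j*y) for i,j in((-1,-1),(1,-1),(1,1),(-1,1))]+[FOOT+(.072+.015)*AX+.08*y]),1).tolist()
for th in (-80,-72,-66,-60): print(th,corners(th))
crop(f,30,210,130,110,5,'c28')
```

```text
14 x ([-0.0111, 0.015, 0.0092], [-0.001, 0.001, 0.935]) end err mm [-0.7 -0.1 -0.6]
-80 [[122.9, 253.9], [132.6, 276.7], [107.9, 280.7], [97.5, 258.0], [38.1, 285.6]]
-72 [[120.3, 252.6], [133.5, 274.8], [110.4, 281.8], [96.7, 260.0], [43.4, 293.9]]
-66 [[118.3, 251.9], [133.9, 273.3], [112.3, 282.5], [96.3, 261.6], [48.0, 299.8]]
-60 [[116.3, 251.4], [134.2, 271.7], [114.2, 283.0], [96.1, 263.2], [53.2, 305.4]]
```

View pics/c28.png

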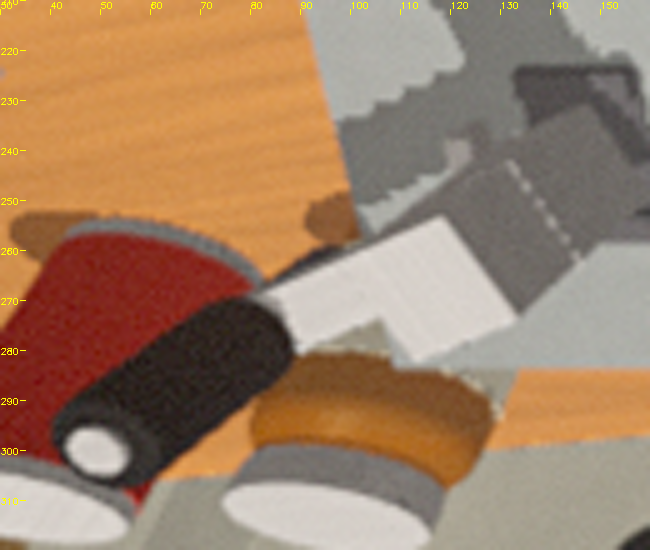

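Knob cap at (49.6,300) → crank at ≈ −65°, still at the drive position. Return and grip.

Request:
send_rows(series=[[[-0.0111,0.015,0.0092],[0,0,0.935]],[[-0.0111,0.015,0.0092],[0,0,0.935]],[[-0.0111,0.015,0.0092],[0,0,0.935]],[[-0.0111,0.015,0.0092],[0,0,0.935]],[[-0.0111,0.015,0.0092],[0,0,0.935]],[[-0.0111,0.015,0.0092],[0,0,0.935]],[[-0.0111,0.015,0.0092],[0,0,0.935]],[[-0.0111,0.015,0.0092],[0,0,0.935]],[[-0.0111,0.015,0.0092],[0,0,0.935]],[[-0.0111,0.015,0.0092],[0,0,0.935]],[[-0.0111,0.015,0.0092],[0,0,0.935]],[[-0.0111,0.015,0.0092],[0,0,0.935]],[[-0.0111,0.015,0.0092],[0,0,0.935]],[[-0.0111,0.015,0.0092],[0,0,0.935]],[[0,0,0],[0,0,0]],[[0,0,0],[0,0,0]]])

```text
clock: 49.68
tcp_pos: [0.5214, 0.0881, 0.1965]
orientation: [2.871, 0.334, 0.736]
contact_force: [0.5, 0.2, 0.4]
grip_width: 0.0854
```

Run:
```python
from h import *
T,o=cur(); st();plan(T,shaftpose(.0385,-65.5,.0003,-.0003),n=4)
```

```text
(array([ -0.2,   0.6, 105. ]), np.float64(-65.39), np.float64(0.07)) F v,y,ax [0.6 0.3 0.2] M [0.01 0.54 0.01] j7 -0.79 w 0.0854 49.675
4 x ([0.0, 0.0003, 0.0166], [-0.003, 0.002, 0.005]) end err mm [-0.1 -0.2  0.1]
```

Request:
send_rows(series=[[[0,0.0003,0.0166],[0,0,0]],[[0,0.0003,0.0166],[0,0,0]],[[0,0.0003,0.0166],[0,0,0]],[[0,0,0.0166],[0,0,0]],[[0,0,0],[0,0,0]]])

```text
clock: 50.3
tcp_pos: [0.5539, 0.0809, 0.1383]
orientation: [2.87, 0.335, 0.733]
contact_force: [0.6, -0.3, 0.5]
grip_width: 0.0853
```

Request:
send_rows(series=[[[0,0,0],[0,0,0]],[[0,0,0],[0,0,0]],[[0,0,0],[0,0,0]],[[0,0,0],[0,0,0]],[[0,0,0],[0,0,0]],[[0,0,0],[0,0,0]]], fingers=255)

```text
clock: 51.05
tcp_pos: [0.5537, 0.0811, 0.1393]
orientation: [2.872, 0.334, 0.736]
contact_force: [-5.6, 0.5, 10.2]
grip_width: 0.0293
```

Run:
```python
from h import *
T,o=cur(); st()
```

```text
(array([-0.2,  0. , 38.9]), np.float64(-65.41), np.float64(0.11)) F v,y,ax [ 0.3 -0.6 11.7] M [-0.08  0.56  0.05] j7 -0.73 w 0.0293 51.05
```

Request:
send_rows(series=[[[0,0,0],[0,0,0.72]],[[0,0,0],[0,0,0]],[[0,0,0],[0,0,0]]])

```text
clock: 51.42
tcp_pos: [0.5538, 0.0812, 0.1393]
orientation: [2.894, 0.245, 0.747]
contact_force: [-5.6, 1.3, 10.1]
grip_width: 0.0291
```

Run:
```python
from h import *
T,o=cur(); st()
S=shaftpose(.115,-64); B=mk([.43,-.29,.12],[0,0,-1],[1,0,0]); plan(S,B,.045); 
D=np.linalg.inv(S)@B
for i in (.25,.5,.75): print((S@np.real(expm(i*np.real(logm(D)))))[:3,3])
```

```text
(array([-0.1,  0.1, 38.9]), np.float64(-69.0), np.float64(0.11)) F v,y,ax [ 0.   0.2 11.6] M [-0.03  0.43  0.11] j7 -0.79 w 0.0291 51.425
9 x ([-0.0181, 0.0394, 0.0098], [0.214, -0.633, 0.318]) end err mm [-0.3 -0.3 -0. ]
[ 0.50780917 -0.00921382  0.18649169]
[ 0.49051852 -0.10527492  0.16523544]
[ 0.4645582  -0.19906041  0.14267713]
```

Request:
send_rows(series=[[[0,0,-0.002],[0,0,-0.8]],[[0,0,-0.006],[0,0,0]],[[0,0,-0.012],[0,0,0]],[[0,0,-0.018],[0,0,0]],[[0,0,-0.02],[0,0,0]],[[0,0,-0.02],[0,0,0]]])

```text
clock: 52.18
tcp_pos: [0.5139, 0.0875, 0.2064]
orientation: [2.87, 0.34, 0.731]
contact_force: [0.1, 0.3, -4.0]
grip_width: 0.029
```

Run:
```python
from h import *
T,o=cur(); st()
B=mk([.43,-.29,.12],[0,0,-1],[1,0,0]); plan(T,B,.045);
```

```text
(array([ -1.5,  -1.5, 117.2]), np.float64(-65.11), np.float64(0.2)) F v,y,ax [-1.9  0.3 -3.5] M [ 0.13  0.95 -0.03] j7 -0.81 w 0.029 52.175
9 x ([-0.0173, 0.0395, 0.0099], [0.207, -0.631, 0.294]) end err mm [ 0.2 -0.2  0.6]
```

Request:
send_rows(series=[[[-0.0173,0.0395,0.0099],[0.207,-0.63,0.294]],[[-0.0173,0.0395,0.0099],[0.207,-0.63,0.294]],[[-0.0173,0.0395,0.0099],[0.207,-0.63,0.294]],[[-0.0173,0.0395,0.0099],[0.207,-0.63,0.294]],[[-0.0173,0.0395,0.0099],[0.207,-0.63,0.294]],[[-0.0173,0.0395,0.0099],[0.207,-0.63,0.294]],[[-0.0173,0.0395,0.0099],[0.207,-0.63,0.294]],[[-0.0173,0.0395,0.0099],[0.207,-0.63,0.294]],[[-0.0173,0.0395,0.0099],[0.207,-0.63,0.294]],[[0,0,0],[0,0,0]],[[0,0,0],[0,0,0]]])

```text
clock: 53.55
tcp_pos: [0.4331, -0.2865, 0.121]
orientation: [3.141, 0.004, 0.007]
contact_force: [0.1, 0.7, -3.7]
grip_width: 0.0294
```

Run:
```python
from h import *
T,o=cur(); print(T[:3],o['joints'],o['clock'])
B=mk([.43,-.29,.036],[0,0,-1],[1,0,0]); plan(T,B,n=5); snap('wrist','w20')
```

```text
[[ 9.99986168e-01  2.82301853e-03  4.43772410e-03  4.33101876e-01]
 [ 2.82409950e-03 -9.99995984e-01 -2.37339362e-04 -2.86481306e-01]
 [ 4.43703626e-03  2.49868654e-04 -9.99990125e-01  1.21031414e-01]] [-0.05811754  0.42938529  0.65997179  2.06192025 -0.38044758  0.76553467
  0.83889476] 53.55
5 x ([-0.0007, 0.0007, 0.017], [0.001, -0.01, 0.006]) end err mm [-0.2  0.   0. ]
```

View pics/w20.png

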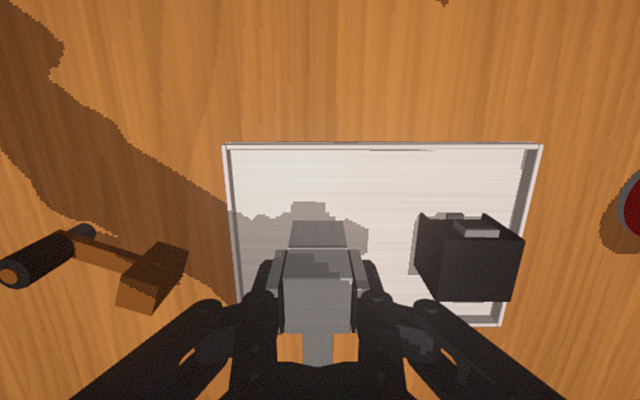

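Request:
send_rows(series=[[[-0.0007,0.0007,0.02],[0,0,0]],[[-0.0007,0.0007,0.02],[0,-0.05,0]],[[-0.0007,0.0007,0.02],[0,0,0]],[[-0.0007,0.0007,0.015],[0,0,0]],[[0,0,0.008],[0,0,0]],[[0,0,0],[0,0,0]]])

```text
clock: 54.35
tcp_pos: [0.4307, -0.2905, 0.0376]
orientation: [3.14, 0.005, -0.0]
contact_force: [0.5, -0.1, -2.9]
grip_width: 0.0289
```

Run:
```python
from h import *
T,o=cur(); print(T[:3],o['contact_force'],o['clock'])
```

```text
[[ 9.99995407e-01  3.02150183e-03 -2.37124998e-04  4.30731437e-01]
 [ 3.02113538e-03 -9.99994265e-01 -1.53082006e-03 -2.90454777e-01]
 [-2.41749014e-04  1.53009664e-03 -9.99998800e-01  3.76138730e-02]] [ 0.50780768 -0.05060009 -2.92604331] 54.35
```

Request:
send_rows(series=[[[0,0,0.003],[0,0,0]],[[0,0,0.002],[0,0,0]],[[0,0,0.001],[0,0,0]],[[0,0,0],[0,0,0]]])

```text
clock: 54.85
tcp_pos: [0.4318, -0.2898, 0.0329]
orientation: [3.141, 0.006, 0.003]
contact_force: [-0.3, 5.5, 8.9]
grip_width: 0.0293
```

Request:
send_rows(series=[[[0,0,0],[0,0,0]],[[0,0,0],[0,0,0]],[[0,0,0],[0,0,0]],[[0,0,0],[0,0,0]],[[0,0,-0.01],[0,0,0]],[[0,0,-0.03],[0,0,0]],[[0,0,-0.04],[0,0,0]],[[0,-0.01,-0.04],[0,0,0]],[[0,-0.03,-0.03],[0,0,0]],[[0,-0.04,-0.02],[0,0,0]],[[0,0,0],[0,0,0]]], fingers=0)

```text
clock: 56.22
tcp_pos: [0.4318, -0.2077, 0.2033]
orientation: [3.141, 0.013, 0.006]
contact_force: [0.0, -0.1, -0.6]
grip_width: 0.0852
```

Run:
```python
from h import *
T,o=cur(); print(T[:3,3],o['contact_force'],o['clock']); snap('wrist','w21'); snap('side','s21'); snap('top','t21')
crop(load('s21'),245,95,80,75,9,'c30')
```

```text
[ 0.43179985 -0.20768207  0.20330933] [ 0.04239841 -0.14505284 -0.59114115] 56.225
```

View pics/w21.png

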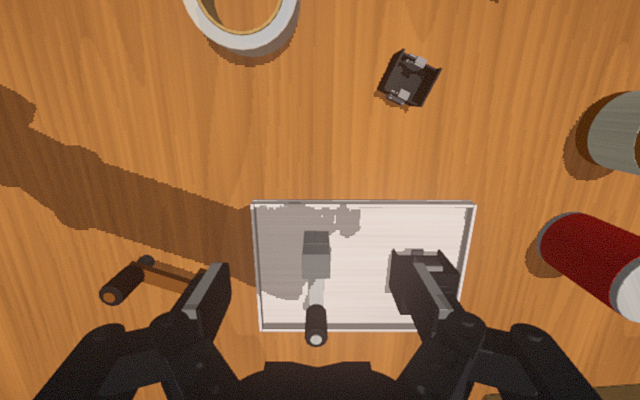

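View pics/s21.png

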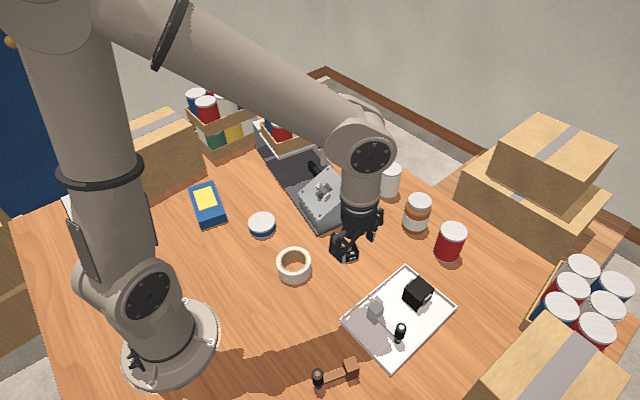

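View pics/c30.png

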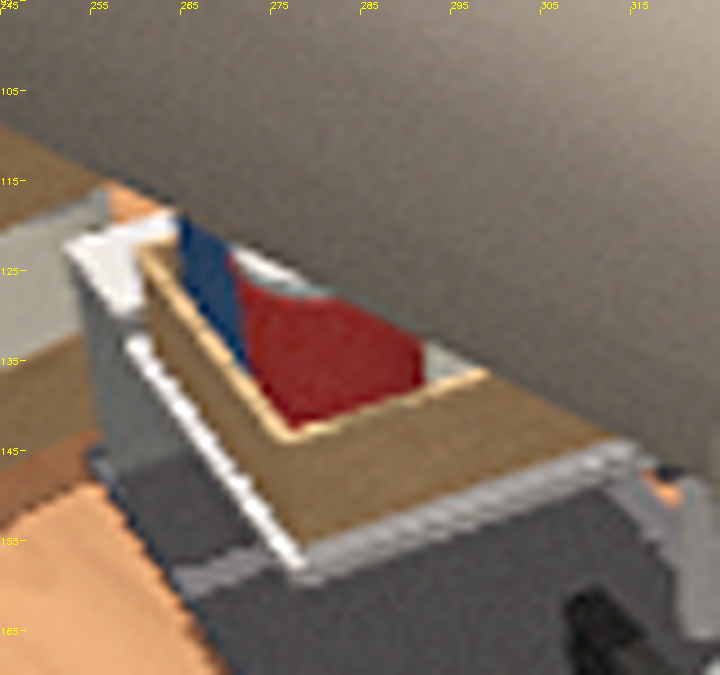

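```bash
python3 -c "
from bench import r
print(r.hand_in(), r.get_obs()['clock'])"
```

```text
the job is handed in; nothing more can be done
the job is handed in; nothing more can be done
```

The job is done and handed in at about 56 s. I took the cover off by its tabs and stood it in the tray. Then I fitted the crank and wound it clockwise in three grips. Last, I pulled it off and laid it flat, knob up, in the tray beside the cover.

- **Level:** the last close measurement put the deck about 0.5 mm below the ledge, give or take about 0.5 mm. I then wound about 3° more from where that grip left off, which is about 0.5 mm. I did not measure the level close up again after that or after pulling the crank off. The side view after the pull showed the deck edge where it had been.
- **Measurements that disagreed:** early camera estimates of the remaining gap differed by 3 to 5 mm. I relied on the final close view, where the deck and ledge sizes came out right. An early estimate from the same camera differed by about 2 mm.
- **Fit:** the crank went on to within about 1 mm of the depth I worked out for fully seated, and I felt it touch bottom. It has about 13° of play on the shaft and dropped back by that much once when I let go; I allowed for this.
- **Last pictures:** the cover and crank are in the tray, the gripper is clear, and the other items look untouched. Contact forces I read stayed under about 20 N.

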